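# Close up the gym corner: fan off, window pulled shut, collars fished out

## Task

Training is over: switch the extractor fan off at its red isolator lever, and only then hook the pole into the brass ring of the open window and gently pull the window fully shut with the hook still in the ring, never touching the window with the gripper. Also fish every bar collar that has rolled into the narrow gap behind the dumbbell rack out with the pole, put them all in the grey accessory tray, and lay the pole back in the two cups of its stand. Leave the shaker bottle, the timer and the green plate where they are.

Things in the scene. Friction and masses are not known exactly. Their poses are not given: they have to be found in the camera images.
- pole_grip (a point): hooked pole, 0.22 kg, lying in its stand. Point on the axis of the 22 x 22 mm square wooden handle at the balance point: grip here. x axis along the pole to the hook end, z up. Handle from x = -140 to +80 mm, then a 10 mm steel rod to x = +190 mm, where it bends down into a finger that ends 110 mm below the axis
- pole_tip (a point): the lowest point of the pole's finger (red end), at x = +190, z = -110 mm from pole_grip; same axes
- pole_hook (a point): point on the axis of the finger, 22 mm above its lowest point: about this part belongs in the ring; same axes
- rest_mid (a point): pole stand, fixed, 270 x 90 mm base, two posts with open cups. Point 140 mm above the work surface where pole_grip lies when the pole is home; x axis to the hook end, z up. Cups 20 mm long, at x = +125 (steel rod, 14 mm wide) and -105 mm (handle, 27 mm wide), with flared lips up to 30 mm above the pole's axis. The pole goes in and out from above
- window (a joint): casement window in the wall, white frame 220 x 345 mm, vertical hinge at its end far from the robot: 0 = fully shut, positive = open outwards (away from the room), rad, up to 0.75. It stays where it is left (friction hinge, about 1.5 N at the ring). Closing by a rad turns it by -a about the upward z axis
- window_hinge (a point): point on the window's hinge axis, at the ring's height
- ring (a point): centre of the brass ring eye on the window's room side near its free edge, 235 mm up. The ring lies level (hole vertical), 28 mm inside, of 7 mm bar, its centre 33 mm off the frame's face; from the hinge 190 mm along the window and 50 mm to the room side. The finger drops in from above; the window opening is free up to 455 mm height
- gap_mouth (a point): centre of the gap's open end, on the work surface. The gap is 68 mm wide, between the wall (y = -34 mm) and the dumbbell heads (y = +34 mm), 245 mm long, its far end closed by a 75 mm high box. x axis runs into the gap along the wall, y out of the wall into the room, z up (all fixed to the wall). Surface ahead of the mouth (x below -30 mm) is clear
- collar0_c (a point): red bar collar, a plain ring 56 mm outside, 28 mm bore, 26 mm high, about 0.15 kg, lying flat (bore vertical) on the bottom of the gap at the start; this point is its centre, 13 mm above its underside. May be absent (None)
- collar1_c (a point): blue bar collar, same as the red one
- collar2_c (a point): yellow bar collar, same as the red one
- tray: grey open accessory tray, fixed, outside 140 (x) x 250 (y) x 45 mm high, walls and floor 5 mm; origin at the centre of its underside. All collars go inside, on its floor
- isolator (a joint): red toggle lever of the fan's isolator: 1.4 = on (leans to the box's +x, green dot), 0 = off (leans to the box's -x, white dot), rad. Over-centre: past the upright middle (0.7) it falls by itself to the other stop; it takes about 1 N
- lever_tip (a point): end of the red lever, 58 mm from its pivot; the lever is 30 mm wide (y) and 12 mm thick
- isolator_box: isolator housing, fixed, 85 x 70 x 36 mm high, grey with a yellow face; origin at the centre of its underside; the lever's pivot is 36 mm above the origin and turns about the box's y axis
- shaker: blue shaker bottle, 76 mm across, 190 mm high, origin at its underside; bystander, leave alone
- timer: black interval timer 110 x 50 x 70 mm, origin at its underside; bystander, leave alone
- fracplate: green 0.25 kg plate, ring 90 mm across, 14 mm thick, lying flat, origin at its underside; bystander, leave alone
- bay: the fixed wall piece with window, extractor fan and low dumbbell rack at its foot, axes as gap_mouth, whose point lies at x = -115, y = +34 mm from this origin. Wall face at y = 0, from x = -140 to +270 mm, 470 mm high; fan face 12 mm thick. Rack x = -115 to +125, y = +68 to +213 mm, 75 mm high

How it is judged:
By the outcome, as a careful person would: the job done as asked, in the order asked, and still so for the second after the job is handed in, with the robot touching nothing.
Of collar0, collar1, collar2 only 2 to 3 are there at a start; the rules pass over those that are not, and their reading is None.
At some moment in a run one of collar0, collar1, collar2 may be knocked a few centimetres aside while the robot is not near it.
It also fails if it takes over 210 s, if anything falls off the work surface, if the arm or the gripper's body presses on something with over 40 N, if the wrist force passes 120 N, or if a joint passes its speed limit or range.

## Robot

A 6-joint arm with a two-finger parallel gripper is mounted at the origin on the work surface. World frame = base frame: x ahead of the robot, y to its left, z up, the work surface at z = 0. Lengths are in mm, angles in rad, forces in N, time in s.
With the tool pointing down it reaches from about 300 to 875 mm from the base axis. Payload 4.2 kg.
Tool frame: the origin (TCP) lies midway between the tips of the shut fingers; the grasp point (between the pads) lies ctrl.pinch_z behind it (ctrl.pinch_z is the distance from the TCP to the grasp point, in mm); z points along the fingers, y is the line along which they close (so a half turn about z gives the same grasp; the last joint's range is limited). The gripper opens to 85 mm and grips with 20 to 120 N. Pads are 22 mm wide; open, the fingers measure 114 mm over their backs; the gripper's body (76 mm by 85 mm) begins 54 mm behind the grasp point. The pads swing forward as they close: fully open they stand 13 mm farther back than shut.
Start: joints at [1.303, 0.32, 1.565, -0, 1.257, -0.02], TCP at [141.032, 557.451, 231.338] pointing down, gripper open.
Joint ranges: [-3.11, 3.11], [-0.84, 2.01], [0.21, 2.61], [-1.34, 4.49], [0.05, 2.63], [-2.56, 2.56]. Speed limits (rad/s): [2.57, 2.57, 3.14, 3.14, 3.14, 3.14].

## Interface

Orientations are given as a unit quaternion [x, y, z, w].
In Python, from rig import ctrl gives the robot as it stands. The module is installed in compiled form; this text tells all that it offers.
- The arm moves only by the shell command python3 -m inch 'ROWS' [FORCE]. ROWS is JSON, a list of rows, each a list of 3 entries, a list of its own where there are three numbers: the opening, from -1 (shut) to 1 (fully open), so that 0 is half open, then the shift along the tool's x, y, z in cm, then the turn about the tool's z in degrees. In form: [[grip, [x, y, z], yaw], ...]. A call has exactly 10 rows; each row shifts and turns the commanded pose from where the row before left it, along the tool's axes as they then stand; what a row does not reach is not made up. A row lasts 1/12 s, in which the tool goes at most 41.7 mm and 7.16 degrees, less where a joint would pass 70% of its speed; a pose out of reach is approached as far as the arm can. A call with a gripper value outside its range is refused whole. The fingers move at their own pace and stop on an object; FORCE is the grip in N (left out, the last holds). Time passes only in rows, so rows that do not move let the fingers close, or fill a call up. It gives the time, the measured TCP pose, the force, the opening and the grip force at its end, in the units of the state.
- ctrl.get_state(): the state, without advancing time (a new reading comes with each control period).
- ctrl.capture(name): name is "side" or "top"; returns a dict with "color" (420x560x3 uint8, red, green, blue), "fx", "fy", "cx", "cy" (pixels), "k1" (the pictures are not rectified: a ray, as slopes to the right and down, at radius r is drawn at 1 + k1 r^2 times it, then the intrinsics apply), "eye" and "orientation" of the camera in the world. Camera axes: x right, y up, looking along -z (the intrinsics and any distortion apply to the point x, -y, -z); pixel columns grow to the right and rows downward; lengths in mm; the calibration is good to about 2 mm. A picture is of the moment at which its call begins. There is no depth.
- ctrl.hand_in(): hands the job in; it is judged then, once.
The state is a dict: "time_s": time; "joint_pos": joint angles; "joint_vel": joint speeds; "effort": joint torques, N m; "position": TCP position; "orientation": TCP orientation; "force": force on the tool from outside, world axes, zero at the start; "ft_torque": the same for the moment, N m; "grip_width": opening from 0.0 (shut) to 1.0 (fully open); "gripper_force": force on a finger pad.
Only numpy, scipy, OpenCV 4.12 (cv2) and the standard library are available. Lean on these libraries where they do the work, as an engineer would, in place of code of your own. Each camera call takes 0.05 s, during which the arm holds its last target. There are 200 camera calls.

## Working session

There is one attempt and no reset: what is moved stays moved. The work goes in short steps, Python scripts to look and compute and a shell command to move; the robot and the scene stay as the last step left them, time stands still between calls to the robot, and variables do not carry over. Pictures are saved under pics/ and viewed, at most 14 in all, crops included, and the job is handed in when it is done.

```bash
mkdir -p pics; cat > h.py <<'E'
import numpy as np, cv2
from rig import ctrl
from scipy.spatial.transform import Rotation as R
def cap(n,save=None):
    c=ctrl.capture(n)
    if save: cv2.imwrite('pics/'+save+'.png',c['color'][:,:,::-1])
    return c
def ray(c,u,v):
    K=np.array([[c['fx'],0,c['cx']],[0,c['fy'],c['cy']],[0,0,1.]])
    p=cv2.undistortPoints(np.array([[[u,v]]],float),K,np.array([c['k1'],0,0,0.]))[0,0]
    d=R.from_quat(c['orientation']).apply([p[0],-p[1],-1]); return np.array(c['eye']),d/np.linalg.norm(d)
def onz(c,u,v,z):
    e,d=ray(c,u,v); return e+d*(z-e[2])/d[2]
def proj(c,P):
    q=R.from_quat(c['orientation']).inv().apply(np.array(P,float)-c['eye']); x,y=q[0]/-q[2],-q[1]/-q[2]
    s=1+c['k1']*(x*x+y*y); return np.array([c['fx']*x*s+c['cx'],c['fy']*y*s+c['cy']])
def two(c1,p1,c2,p2):
    e1,d1=ray(c1,*p1);e2,d2=ray(c2,*p2)
    A=np.stack([d1,-d2],1);s=np.linalg.lstsq(A,e2-e1,rcond=None)[0]
    a,b=e1+s[0]*d1,e2+s[1]*d2; return (a+b)/2,np.linalg.norm(a-b)
E
python3 - <<'E'
from h import *
for n in('top','side'):
    c=cap(n,n+'0'); print(n,c['eye'],c['orientation'],c['fx'],c['k1'])
s=ctrl.get_state();print(s['position'],s['orientation'],ctrl.pinch_z,s['time_s'],s['grip_width'])
E
```

```text
top [ 377.06883511   85.68975197 1331.37196838] [ 0.0653602  -0.0726625  -0.69355891  0.71373962] 398.0325593509909 -0.026392434031365267
side [-126.68954889 -115.28160751 1285.04343867] [ 0.23538874 -0.17741045 -0.57724912  0.7615124 ] 513.3539883150778 -0.162604558663366
[140.90300925 557.02884627 230.57090914] [ 1.23563339e-01  9.92336372e-01 -7.84460707e-04 -1.03430889e-04] 18.700000000000003 0.1 0.9980505334384536
```

View pics/top0.png

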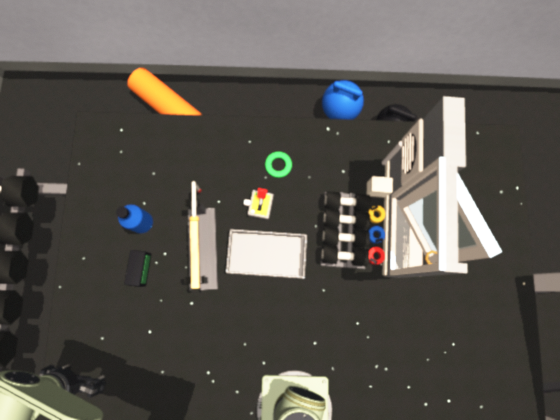

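View pics/side0.png

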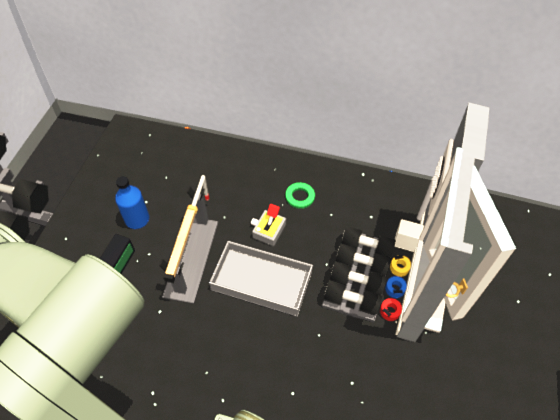

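Top view: pole along +x at (196,235), hook up at (195,187); tray (267,254), isolator (261,203) leaning up to the red lever, collars red (376,255), blue (376,234), yellow (377,213), and brass ring near (430,258). Measure with colour masks and zoomed crops.

```bash
python3 - <<'E'
from h import *
T=cv2.imread('pics/top0.png');S=cv2.imread('pics/side0.png')
a=cv2.resize(T[160:290,310:510],(800,520),interpolation=cv2.INTER_CUBIC)
b=cv2.resize(S[170:350,320:520],(660,594),interpolation=cv2.INTER_CUBIC)
cv2.imwrite('pics/a.png',a);cv2.imwrite('pics/b.png',b)
p=cv2.resize(T[170:300,170:320],(690,598),interpolation=cv2.INTER_CUBIC);cv2.imwrite('pics/p.png',p)
p=cv2.resize(S[165:315,150:325],(690,591),interpolation=cv2.INTER_CUBIC);cv2.imwrite('pics/q.png',p)
E
```

```text
(no output)
```

View pics/a.png

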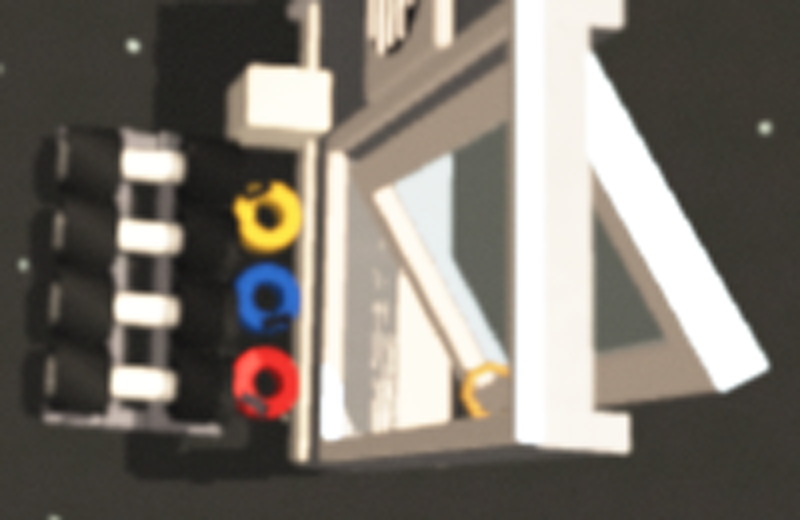

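View pics/b.png

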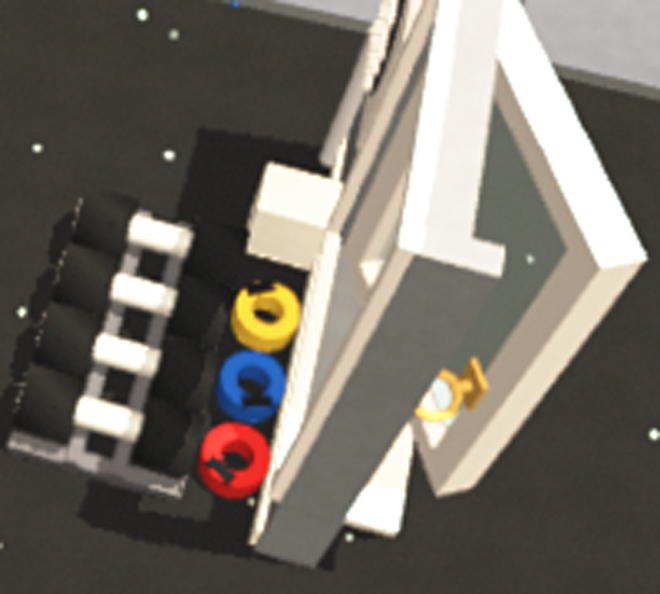

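View pics/p.png

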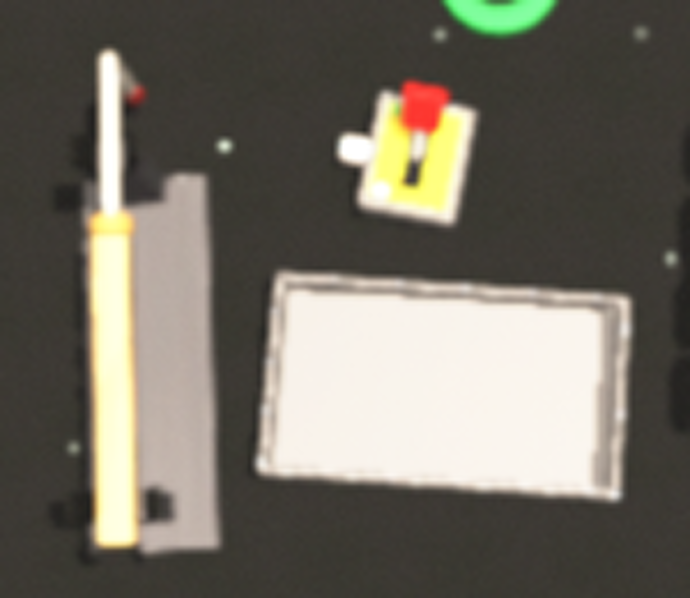

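View pics/q.png

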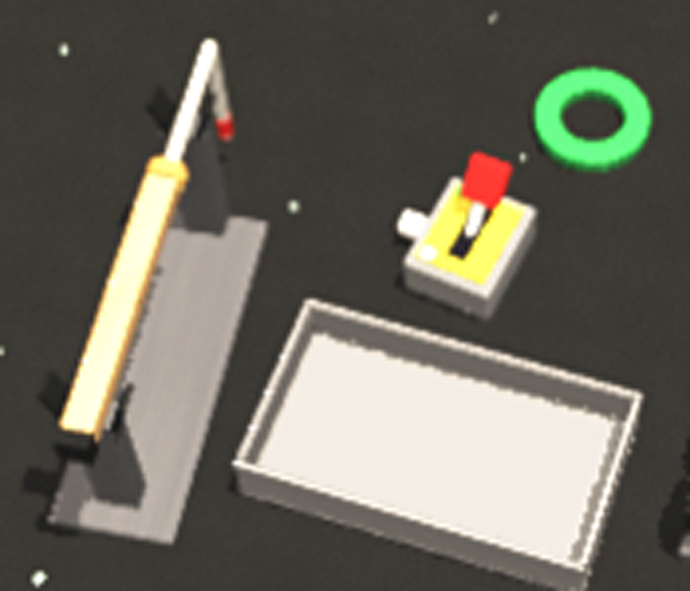

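```bash
python3 - <<'E'
from h import *
np.set_printoptions(precision=1,suppress=True)
T=cap('top');S=cap('side')
a=lambda u,v:(310+u/4,160+v/4); b=lambda u,v:(320+u/3.3,170+v/3.3)
p=lambda u,v:(170+u/4.6,170+v/4.6); q=lambda u,v:(150+u/3.943,165+v/3.943)
print('pole end',onz(T,*p(115,545),151),onz(S,*q(80,430),151))
print('pole bend',onz(T,*p(108,55),145),onz(S,*q(208,43),145)); print('junction',onz(T,*p(110,222),151),onz(S,*q(167,165),151))
print('tip',two(T,p(137,97),S,q(225,129)))
print('lever',two(T,p(427,90),S,q(490,168)))
print('boxtop',[onz(T,*p(*k),36)[:2] for k in((383,92),(478,108),(455,223),(360,206))])
print('tray',[onz(T,*p(*k),45)[:2] for k in((278,272),(630,297),(617,497),(258,472))])
print('ring',two(T,a(490,390),S,b(438,400)),onz(T,*a(490,390),235),onz(S,*b(438,400),235))
print('wall near base',onz(T,*a(297,460),0),onz(S,*b(252,548),0),'top',onz(T,*a(515,440),470),onz(T,*a(515,0),470))
print('wall top near S',onz(S,*b(402,248),470))
print('box top corners', [onz(T,*a(*k),75) for k in((250,63),(330,68),(330,132),(245,128))])
print('win free top corner?',onz(T,*a(725,390),400),onz(T,*a(768,368),400))
for n,lo,hi in(('red',(0,150,90),(6,255,255)),('blue',(100,150,60),(125,255,255)),('yel',(20,150,90),(32,255,255))):
  for nm,c,sl in(('T',T,(slice(190,275),slice(360,390))),('S',S,(slice(240,335),slice(370,415)))):
    m=np.zeros((420,560),np.uint8);m[sl]=cv2.inRange(cv2.cvtColor(c['color'],cv2.COLOR_RGB2HSV),lo,hi)[sl]
    k=cv2.findNonZero(cv2.morphologyEx(m,cv2.MORPH_OPEN,np.ones((2,2)))); h=cv2.convexHull(k); M=cv2.moments(h)
    print(n,nm,onz(c,M['m10']/M['m00'],M['m01']/M['m00'],18),M['m00'])
E
```

```text
pole end [364.9 305.  151. ] [365.9 297.7 151. ]
pole bend [685.4 332.  145. ] [684.3 329.2 145. ]
junction [571.4 321.9 151. ] [572.3 317.  151. ]
tip (array([681.8, 328.8,  42.8]), np.float64(2.893174081482533))
lever (array([687.9, 120.1,  63.4]), np.float64(0.6816209254223482))
boxtop [array([692. , 153.1]), array([682.2,  83.7]), array([597. ,  97.8]), array([607.4, 166.4])]
tray [array([556.6, 221.9]), array([546.1, -27.7]), array([406.2, -20.4]), array([416.4, 228.9])]
ring (array([ 469.9, -371.7,  213.9]), np.float64(6.651528218978121)) [ 467.1 -359.7  235. ] [ 459.8 -369.8  235. ]
wall near base [ 424.2 -290.4    0. ] [ 419.8 -291.1    0. ] top [ 421.2 -276.7  470. ] [ 670.  -289.7  470. ]
wall top near S [ 419.3 -283.7  470. ]
box top corners [array([ 742.7, -238.4,   75. ]), array([ 740.6, -304.5,   75. ]), array([ 686.5, -302.8,   75. ]), array([ 687.7, -233.1,   75. ])]
win free top corner? [ 457.1 -433.6  400. ] [ 470.7 -460.6  400. ]
red T [ 485.  -261.8   18. ] 237.5
red S [ 482.3 -264.3   18. ] 380.0
blue T [ 556.1 -263.6   18. ] 190.5
blue S [ 551.7 -266.7   18. ] 340.5
yel T [ 622.7 -267.9   18. ] 200.0
yel S [ 619.9 -270.2   18. ] 318.5
```

```bash
cat > w.py <<'E'
# usage: python3 w.py x y z [toolx_deg]  -> tool shift in cm and yaw to reach the target TCP
import sys; from h import *
s=ctrl.get_state();r=R.from_quat(s['orientation']);t=list(map(float,sys.argv[1:]))
tx=r.apply([1,0,0]);ang=np.degrees(np.arctan2(tx[1],tx[0]))
print('pos',np.round(s['position'],1),'ang',round(ang,1),'z',np.round(r.apply([0,0,1]),3),'q6',round(s['joint_pos'][5],2),'t',round(s['time_s'],1),'g',round(s['grip_width'],3),'F',np.round(s['force'],1))
if len(t)>2: print('cm',np.round(r.inv().apply(np.array(t[:3])-s['position'])/10,2),'yaw', round(ang-t[3],1) if len(t)>3 else '')
E
M='python3 -m inch'
$M '[[-1,[-3.35,-1.44,0],0],[-1,[-3.35,-1.44,0],0],[-1,[-3.35,-1.44,0],0],[-1,[-3.35,-1.44,0],0],[-1,[-3.35,-1.44,0],0],[-1,[-3.35,-1.44,0],0],[-1,[-3.35,-1.44,0],0],[-1,[-3.35,-1.44,0],0],[-1,[-3.35,-1.44,0],0],[-1,[-3.35,-1.44,0],0]]' 60
$M '[[-1,[-3.35,-1.44,0],0],[-1,[-3.35,-1.44,0],0],[-1,[-3.35,-1.44,0],0],[-1,[-3.35,-1.44,0],0],[-1,[-3.35,-1.44,0],0],[-1,[-3.35,-1.44,0],0],[-1,[-3.35,-1.44,0],0],[-1,[-3.35,-1.44,0],0],[-1,[-3.35,-1.44,0],0],[-1,[-3.35,-1.44,0],-5]]'
python3 w.py 719 114 62 171
```

```text
time_s: 1.03
position: [431.6, 334.3, 231.3]
orientation: [0.124, 0.992, 0.0, -0.0]
force: [0.1, 0.2, 0.5]
grip_width: 0.003
gripper_force: 0.0
time_s: 1.87
position: [721.0, 112.6, 230.9]
orientation: [0.08, 0.997, 0.0, -0.0]
force: [1.0, 0.7, -0.3]
grip_width: -0.001
gripper_force: 0.0
pos [721.  112.6 230.9] ang 170.9 z [-0.001  0.    -1.   ] q6 -1.27 t 1.9 g -0.001 F [ 1.   0.7 -0.3]
cm [ 0.21  0.11 16.89] yaw -0.1
```

```bash
M='python3 -m inch'
$M '[[-1,[0,0,3.4],0],[-1,[0,0,3.4],0],[-1,[0,0,3.4],0],[-1,[0,0,3.4],0],[-1,[0,0,3.2],0],[-1,[0,0,0],0],[-1,[1,0,0],0],[-1,[1,0,0],0],[-1,[1,0,0],0],[-1,[1,0,0],0]]'
$M '[[-1,[1,0,0],0],[-1,[1,0,0],0],[-1,[1,0,0],0],[-1,[1,0,0],0],[-1,[1,0,0],0],[-1,[0.5,0,0],0],[-1,[0,0,-3],0],[-1,[0,0,-4],0],[-1,[0,0,-4],0],[1,[0,4,-4],0]]'
$M '[[1,[0,4,-2],0],[1,[0,4,0],0],[1,[0,4,0],0],[1,[2,4,0],0],[1,[2,0,0],0],[1,[0,0,0],0],[1,[0,0,0],0],[1,[0,0,0],0],[1,[0,0,0],0],[1,[0,0,0],0]]'
python3 w.py 494 312.5 121 185
python3 - <<'E'
from h import *
T=cap('top');S=cap('side')
a=cv2.resize(T['color'][160:290,170:320],(400,347));b=cv2.resize(S['color'][165:315,150:325],(400,343))
cv2.imwrite('pics/c1.png',np.vstack([a,b])[:,:,::-1][:600])
E
```

```text
time_s: 2.7
position: [682.5, 120.6, 66.2]
orientation: [0.08, 0.997, 0.001, 0.003]
force: [1.1, 0.5, 1.5]
grip_width: 0.002
gripper_force: 0.6
time_s: 3.53
position: [631.5, 154.7, 208.5]
orientation: [0.082, 0.997, -0.001, 0.003]
force: [1.5, -0.1, 1.0]
grip_width: 0.129
gripper_force: 0.0
time_s: 4.37
position: [618.3, 315.8, 221.9]
orientation: [0.081, 0.997, 0.0, 0.0]
force: [-0.4, -0.1, 0.3]
grip_width: 0.998
gripper_force: 0.0
pos [618.3 315.8 221.9] ang 170.7 z [ 0.001  0.    -1.   ] q6 -0.95 t 4.4 g 0.998 F [-0.4 -0.1  0.3]
cm [12.22 -2.34 10.08] yaw -14.3
```

View pics/c1.png

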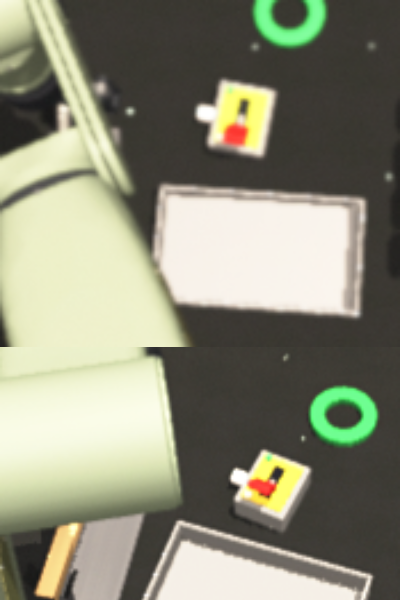

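The lever now leans to the near side (235,133) with the green dot exposed, so the fan is off. Next, the pole.

```bash
M='python3 -m inch'
$M '[[1,[3,-0.6,0],0],[1,[3,-0.6,0],0],[1,[3,-0.6,0],0],[1,[3.2,-0.54,0],0],[1,[0,0,0],-5],[1,[0,0,0],-5],[1,[0,0,0],-4.3],[1,[0,0,2],0],[1,[0,0,0],0],[1,[0,0,0],0]]'
python3 w.py 494 312.5 121 185
python3 - <<'E'
from h import *
T=cap('top','t2');S=cap('side','s2')
a=cv2.resize(T['color'][160:300,150:300],(400,373));b=cv2.resize(S['color'][150:315,120:280],(400,412))
cv2.imwrite('pics/c2.png',np.hstack([a,b[:373]])[:,:,::-1])
E
```

```text
time_s: 5.3
position: [492.9, 312.7, 200.7]
orientation: [-0.044, 0.999, -0.001, -0.001]
force: [0.2, 0.9, -0.2]
grip_width: 1.003
gripper_force: 0.0
pos [492.9 312.7 200.7] ang -174.9 z [-0.002 -0.001 -1.   ] q6 -1.11 t 5.3 g 1.003 F [ 0.2  0.9 -0.2]
cm [-0.12 -0.02  7.97] yaw -359.9
```

View pics/c2.png

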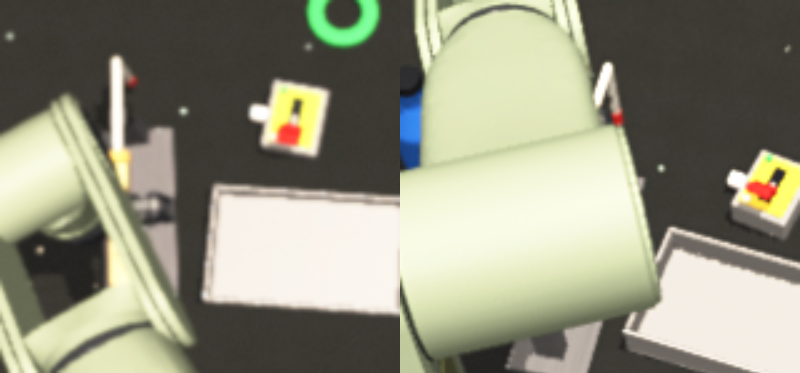

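The gripper straddles the handle (finger at (155,208), handle at about x = 120). Descend, grip and lift.

```bash
M='python3 -m inch'
$M '[[1,[0,0,2],0],[1,[0,0,2],0],[1,[0,0,2],0],[1,[0,0,1.97],0],[1,[0,0,0],0],[-1,[0,0,0],0],[-1,[0,0,0],0],[-1,[0,0,0],0],[-1,[0,0,0],0],[-1,[0,0,0],0]]' 90
$M '[[-1,[0,0,0],0],[-1,[0,0,0],0],[-1,[0,0,-0.5],0],[-1,[0,0,-1],0],[-1,[0,0,-1.5],0],[-1,[0,0,-2],0],[-1,[0,0,-3],0],[-1,[0,0,-4],0],[-1,[0,0,-4],0],[-1,[0,0,-4],0]]'
$M '[[-1,[0,-3,-1],0],[-1,[0,-4,0],0],[-1,[0,-4,0],0],[-1,[0,-4,0],0],[-1,[0,-4,0],0],[-1,[0,-3,0],0],[-1,[0,0,0],0],[-1,[0,0,0],0],[-1,[0,0,0],0],[-1,[0,0,0],0]]'
python3 w.py
python3 - <<'E'
from h import *
for n in('top','side'):
  c=cap(n,n+'3'); m=cv2.inRange(cv2.cvtColor(c['color'],cv2.COLOR_RGB2HSV),(0,150,60),(8,255,255))|cv2.inRange(cv2.cvtColor(c['color'],cv2.COLOR_RGB2HSV),(172,150,60),(180,255,255))
  k,l,st,ce=cv2.connectedComponentsWithStats(m)
  for i in range(1,k):
    if st[i,4]>4: print(n,np.round(ce[i],1),st[i])
E
```

```text
time_s: 6.23
position: [493.8, 313.7, 122.9]
orientation: [-0.044, 0.999, 0.001, 0.001]
force: [-1.0, 3.7, 7.1]
grip_width: 0.302
gripper_force: 5.4
time_s: 7.07
position: [492.5, 312.8, 323.7]
orientation: [-0.044, 0.999, -0.0, -0.0]
force: [1.2, 0.6, -1.8]
grip_width: 0.242
gripper_force: 88.1
time_s: 7.9
position: [512.6, 95.2, 331.7]
orientation: [-0.045, 0.999, 0.0, -0.0]
force: [0.3, 0.5, -1.5]
grip_width: 0.242
gripper_force: 88.6
pos [512.6  95.2 331.7] ang -174.8 z [-0.     0.001 -1.   ] q6 -1.5 t 7.9 g 0.242 F [ 0.3  0.5 -1.5]
top [375.9 254.5] [368 246  17  19 220]
side [390.7 308.7] [380 298  22  23 353]
```

```bash
python3 - <<'E'
from h import *
a=cv2.imread('pics/top3.png')[60:300,150:420];b=cv2.imread('pics/side3.png')[60:300,170:440]
cv2.imwrite('pics/c3.png',np.hstack([cv2.resize(a,(400,356)),cv2.resize(b,(400,356))]))
E
```

```text
(no output)
```

View pics/c3.png

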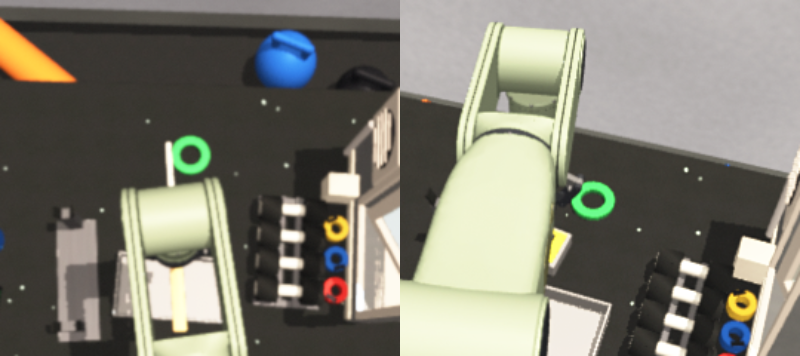

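Bend of the rod is visible at c3 (168,143), so the pole is well held. Swing it toward the wall.

```bash
M='python3 -m inch'
python3 -c "
from h import *
c=cap('top');print(onz(c,263.4,156.5,354))"
$M '[[-1,[0,0,-1],7],[-1,[0,0,-1],7],[-1,[0,0,-1],7],[-1,[0,0,0],7],[-1,[0,0,0],7],[-1,[0,0,0],7],[-1,[0,0,0],7],[-1,[0,0,0],7],[-1,[0,0,0],7],[-1,[0,0,0],7]]'
$M '[[-1,[0,0,0],7],[-1,[0,0,0],7],[-1,[0,0,0],7],[-1,[0,0,0],7],[-1,[0,0,0],0],[-1,[-4,0,0],0],[-1,[-4,0,0],0],[-1,[-4,0,0],0],[-1,[0,0,0],0],[-1,[0,0,0],0]]'
python3 w.py 476 -171 360 87.3
python3 - <<'E'
from h import *
T=cap('top','top4')['color'];S=cap('side','side4')['color']
cv2.imwrite('pics/c4.png',np.hstack([cv2.resize(T[150:300,290:490],(400,300)),cv2.resize(S[150:330,300:540],(400,300))])[:,:,::-1])
E
```

```text
[703.9482918  113.96971524 354.        ]
time_s: 8.88
position: [512.8, 95.1, 361.6]
orientation: [0.538, 0.843, 0.0, -0.0]
force: [0.5, -0.1, -2.3]
grip_width: 0.239
gripper_force: 88.7
time_s: 9.72
position: [506.7, -26.9, 361.7]
orientation: [0.725, 0.689, 0.0, -0.0]
force: [1.0, 0.8, -1.9]
grip_width: 0.241
gripper_force: 88.7
pos [506.7 -26.9 361.7] ang 87.1 z [-0.  0. -1.] q6 -0.03 t 9.7 g 0.241 F [ 1.   0.8 -1.9]
cm [-14.55  -2.33   0.16] yaw -0.2
```

View pics/c4.png

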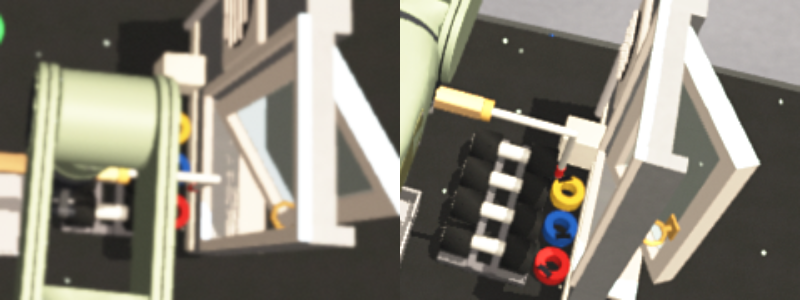

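Pole points at the wall, bend at c4 (218,180) in top and (575,132) in side; ring at (283,214) and (657,235). Measure the ring using mask and check calibration with the bend.

```bash
python3 - <<'E'
from h import *
T=cap('top');S=cap('side')
print('bend exp',proj(T,(496.9,-220.7,379)),proj(S,(496.9,-220.7,379)),'seen',(290+218/2,150+180/2),(300+175*.6,150+132*.6))
for n,c,sl in(('T',T,(slice(235,275),slice(415,445))),('S',S,(slice(270,310),slice(440,475)))):
  h=cv2.cvtColor(c['color'],cv2.COLOR_RGB2HSV)[sl]; m=cv2.inRange(h,(12,110,90),(30,255,255))
  print(n); print('\n'.join(''.join('#' if x else '.' for x in r) for r in m))
for P in((467,-361,235),(463,-365,235),(467,-366,235)): print(proj(T,P),proj(S,P))
E
```

```text
bend exp [398.76448998 239.32990074] [404.5270991  229.79016417] seen (399.0, 240.0) (405.0, 229.2)
T
..............................
..............................
..............................
..............................
..............................
..............................
..............................
..............................
..............................
..............................
..............................
..............................
..............................
..............................
..............................
..............................
................####..........
..............########........
............###.....##........
...........###................
...........##.................
..........####................
..........####................
..........####................
..........####................
..........#####...............
...........####...............
...........#####..............
............#####.............
..............#...............
..............................
..............................
......
[... 1151 characters left out ...]
##.....####.................
.......####..##....................
..........#........................
...................................
...................................
...................................
...................................
...................................
...................................
...................................
...................................
...................................
...................................
...................................
...................................
[432.97314129 257.53521406] [449.30529521 287.60624197]
[434.46988874 259.02482959] [450.83338625 289.52301005]
[434.75860532 257.5818229 ] [451.41902657 288.0989239 ]
```

```bash
M='python3 -m inch'
$M '[[-1,[-2.5,-0.5,0],0],[-1,[-2.5,-0.5,0],0],[-1,[-2.5,-0.5,0],0],[-1,[-2.5,-0.5,0],0],[-1,[-2.5,-0.46,0],0],[-1,[-2.47,0,0],0],[-1,[0,0,0],0],[-1,[0,0,0],0],[-1,[0,0,0],0],[-1,[0,0,0],0]]'
python3 w.py 474.6 -175.2 361 87.1
python3 - <<'E'
from h import *
T=cap('top','top5')['color'];S=cap('side','side5')['color']
cv2.imwrite('pics/c5.png',np.hstack([cv2.resize(T[200:290,380:500],(400,300)),cv2.resize(S[210:320,390:530],(400,314))[:300]])[:,:,::-1])
E
```

```text
time_s: 10.75
position: [474.9, -172.6, 361.7]
orientation: [0.724, 0.69, 0.0, -0.0]
force: [0.1, -0.7, -1.8]
grip_width: 0.241
gripper_force: 88.7
pos [ 474.9 -172.6  361.7] ang 87.2 z [-0.     0.001 -1.   ] q6 -0.32 t 10.8 g 0.241 F [ 0.1 -0.7 -1.8]
cm [-0.26 -0.02  0.07] yaw 0.1
```

View pics/c5.png

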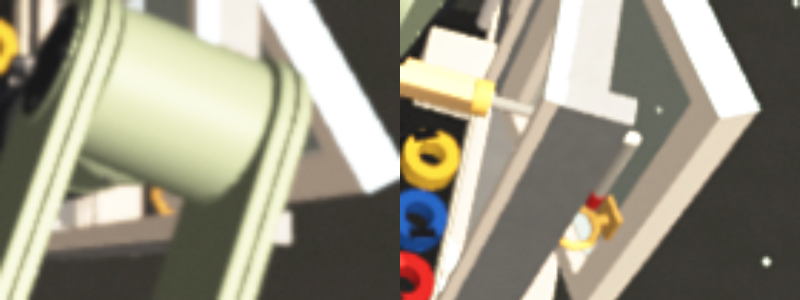

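Side view: red tip at c5 (594,201), ring about (585,227) just below it. A numerical check before dropping in.

```bash
python3 - <<'E'
from h import *
S=cap('side');h=cv2.cvtColor(S['color'],cv2.COLOR_RGB2HSV)
sl=(slice(270,290),slice(450,470));m=cv2.inRange(h,(0,120,60),(10,255,255))|cv2.inRange(h,(170,120,60),(180,255,255))
k=cv2.findNonZero(m[sl]);print('tip px',k[:,0].mean(0)+[450,270],k[:,0].min(0)+[450,270],k[:,0].max(0)+[450,270])
sl=(slice(275,305),slice(440,475))
m=cv2.inRange(h,(12,110,90),(30,255,255))[sl];print('\n'.join(''.join('#' if x else '.' for x in r) for r in m))
t=np.array([474.9-9.4,-172.6-188.8,0])
for z in(269,276,384): print(z,proj(S,t+[0,0,z]))
print('T1',onz(S,k[:,0].mean(0)[0]+450,k[:,0].mean(0)[1]+270,274))
c=np.array([465,-364,235.]);E=[proj(S,c+[21*np.cos(a),21*np.sin(a),0]) for a in np.arange(0,6.28,.785)];print(np.round(E,1))
E
```

```text
tip px [457.64285714 280.17857143] [455 277] [461 283]
...................................
...................................
...................................
.......................#...........
......................###..........
.....................####..........
.....................#####.........
..............#.....######.........
.............####..########........
..............#############........
...............############........
................############.......
.................###########.......
.................###########.......
.................##########........
.................#########.........
.................########..........
.................###.####..........
......##........###...##...........
......##.......####................
......###.....####.................
.......####..##....................
..........#........................
...................................
...................................
...................................
...................................
...................................
...................................
...................................
269 [453.67241249 281.54591972]
276 [454.57373706 280.13095384]
384 [469.63174483 256.29376693]
T1 [ 468.3537031 -368.8052228  274.       ]
[[451.3 280.7]
 [444.8 281.6]
 [441.6 286.6]
 [443.5 292.9]
 [449.6 296.7]
 [456.2 295.8]
 [459.4 290.7]
 [457.3 284.5]]
```

```bash
M='python3 -m inch'
$M '[[-1,[0,0,0.6],0],[-1,[0,0,0.6],0],[-1,[0,0,0.6],0],[-1,[0,0,0.6],0],[-1,[0,0,0.4],0],[-1,[0,0,0.4],0],[-1,[0,0,0.2],0],[-1,[0,0,0],0],[-1,[0,0,0],0],[-1,[0,0,0],0]]'
python3 - <<'E'
from h import *
S=cap('side')['color'];cv2.imwrite('pics/c6.png',cv2.resize(S[230:320,400:500],(660,594))[:,:,::-1])
E
```

```text
time_s: 11.73
position: [474.8, -174.0, 328.0]
orientation: [0.725, 0.689, 0.0, 0.0]
force: [-0.1, -0.4, -2.0]
grip_width: 0.243
gripper_force: 88.7
```

View pics/c6.png

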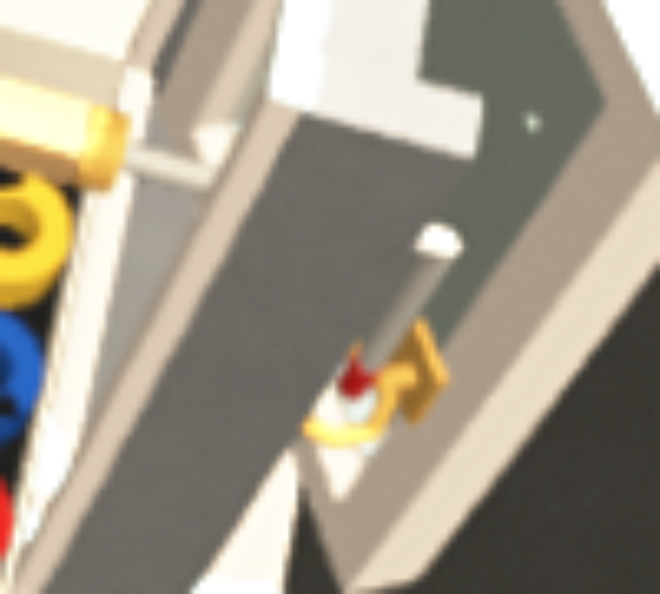

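The red tip (355,390) is in the middle of the ring's hole, with the back arc just behind it. Drop on and watch the force.

```bash
M='python3 -m inch'
$M '[[-1,[0,0,0.4],0],[-1,[0,0,0.4],0],[-1,[0,0,0.4],0],[-1,[0,0,0.4],0],[-1,[0,0,0.4],0],[-1,[0,0,0.4],0],[-1,[0,0,0],0],[-1,[0,0,0],0],[-1,[0,0,0],0],[-1,[0,0,0],0]]'
python3 - <<'E'
from h import *
S=cap('side')['color'];cv2.imwrite('pics/c7.png',cv2.resize(S[230:320,400:500],(660,594))[:,:,::-1])
E
```

```text
time_s: 12.62
position: [474.8, -174.0, 303.9]
orientation: [0.725, 0.689, 0.0, 0.0]
force: [0.1, -0.5, -2.8]
grip_width: 0.239
gripper_force: 88.7
```

View pics/c7.png

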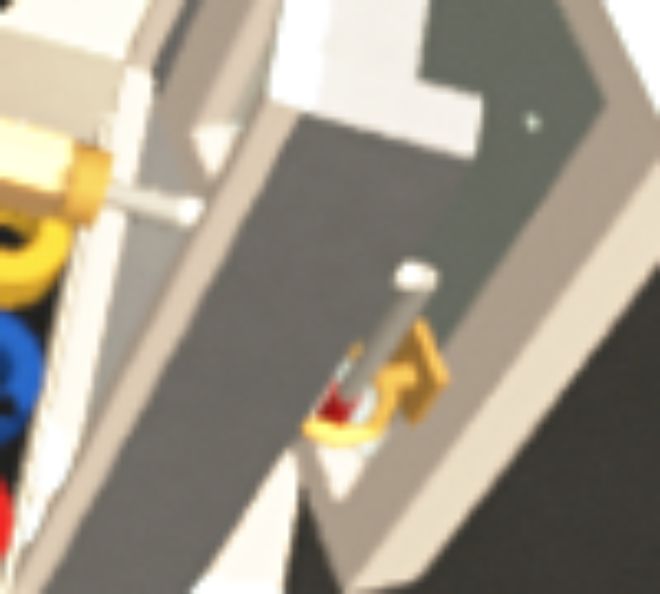

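The finger is inside the ring (red end seen through it at (335,405)). Pull gently.

```bash
M='python3 -m inch'
$M '[[-1,[0.3,0,0],0],[-1,[0.4,0,0],0],[-1,[0.4,0,0],0],[-1,[0.4,0,0],0],[-1,[0.4,0,0],0],[-1,[0.4,0,0],0],[-1,[0.4,0,0],0],[-1,[0.4,0,0],0],[-1,[0.4,0,0],0],[-1,[0.4,0,0],0]]'
$M '[[-1,[0.4,0,0],0],[-1,[0.4,0,0],0],[-1,[0.4,0,0],0],[-1,[0.4,0,0],0],[-1,[0.4,0,0],0],[-1,[0.4,0,0],0],[-1,[0.4,0,0],0],[-1,[0.4,0,0],0],[-1,[0.4,0,0],0],[-1,[0.4,0,0],0]]'
python3 - <<'E'
from h import *
T=cap('top')['color'];S=cap('side')['color'];cv2.imwrite('pics/c8.png',np.hstack([cv2.resize(T[160:290,360:500],(400,371)),cv2.resize(S[190:320,390:530],(400,371))])[:,:,::-1])
E
```

```text
time_s: 13.5
position: [476.2, -134.6, 303.6]
orientation: [0.725, 0.689, -0.0, -0.0]
force: [-2.2, -2.0, -2.5]
grip_width: 0.242
gripper_force: 88.6
time_s: 14.33
position: [479.2, -94.6, 303.8]
orientation: [0.724, 0.689, 0.001, 0.001]
force: [0.5, -1.1, -2.8]
grip_width: 0.242
gripper_force: 88.6
```

View pics/c8.png

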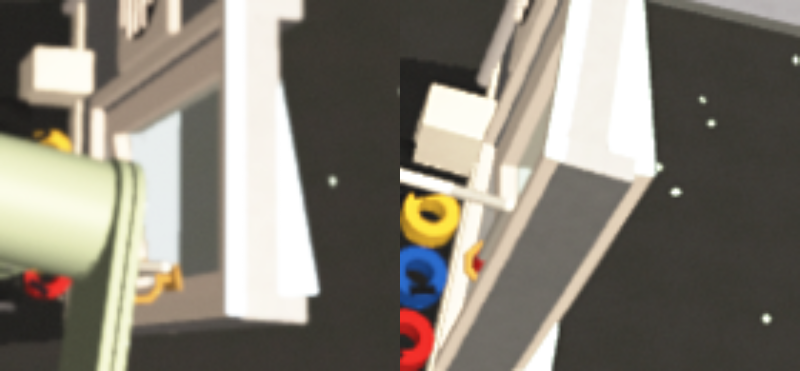

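The window follows the hook (ring visible at (160,280), window nearly shut). From here I work numerically only.

```bash
M='python3 -m inch'
$M '[[-1,[0.3,0,0],0],[-1,[0.3,0,0],0],[-1,[0.3,0,0],0],[-1,[0.2,0,0],0],[-1,[0.2,0,0],0],[-1,[0.2,0,0],0],[-1,[0.2,0,0],0],[-1,[0.1,0,0],0],[-1,[0.1,0,0],0],[-1,[0.1,0,0],0]]'
$M '[[-1,[0.1,0,0],0],[-1,[0.1,0,0],0],[-1,[0.1,0,0],0],[-1,[0.1,0,0],0],[-1,[0.1,0,0],0],[-1,[0.1,0,0],0],[-1,[0,0,0],0],[-1,[0,0,0],0],[-1,[0,0,0],0],[-1,[0,0,0],0]]'; python3 w.py
$M '[[-1,[0.1,0,0],0],[-1,[0.1,0,0],0],[-1,[0.1,0,0],0],[-1,[0,0,0],0],[-1,[0,0,0],0],[-1,[0,0,0],0],[-1,[0,0,0],0],[-1,[0,0,0],0],[-1,[0,0,0],0],[-1,[0,0,0],0]]'; python3 w.py
```

```text
time_s: 15.27
position: [479.8, -75.0, 303.7]
orientation: [0.725, 0.689, 0.0, 0.0]
force: [-0.0, -1.6, -2.6]
grip_width: 0.242
gripper_force: 88.6
time_s: 16.1
position: [479.8, -68.9, 303.7]
orientation: [0.725, 0.689, 0.0, -0.0]
force: [-0.2, 0.0, -1.6]
grip_width: 0.242
gripper_force: 88.7
pos [479.8 -68.9 303.7] ang 87.1 z [-0.  0. -1.] q6 -0.12 t 16.1 g 0.242 F [-0.2  0.  -1.6]
time_s: 16.93
position: [480.0, -66.0, 303.6]
orientation: [0.725, 0.689, 0.0, -0.0]
force: [0.4, -1.7, -2.6]
grip_width: 0.247
gripper_force: 88.7
pos [480.  -66.  303.6] ang 87.1 z [-0.  0. -1.] q6 -0.11 t 16.9 g 0.247 F [ 0.4 -1.7 -2.6]
```

```bash
M='python3 -m inch'
for i in 1 2; do $M '[[-1,[0.1,0,0],0],[-1,[0.1,0,0],0],[-1,[0.1,0,0],0],[-1,[0.1,0,0],0],[-1,[0,0,0],0],[-1,[0,0,0],0],[-1,[0,0,0],0],[-1,[0,0,0],0],[-1,[0,0,0],0],[-1,[0,0,0],0]]' | grep -E 'pos|force'; done
```

```text
position: [480.2, -62.0, 303.7]
force: [-0.2, -0.9, -2.7]
gripper_force: 88.7
position: [480.4, -59.7, 303.2]
force: [1.6, -6.7, -4.9]
gripper_force: 88.3
```

```bash
M='python3 -m inch'
$M '[[-1,[0.1,0,0],0],[-1,[0.1,0,0],0],[-1,[0,0,0],0],[-1,[0,0,0],0],[-1,[0,0,0],0],[-1,[0,0,0],0],[-1,[0,0,0],0],[-1,[0,0,0],0],[-1,[0,0,0],0],[-1,[0,0,0],0]]' | grep -E 'pos|force|ori'
python3 - <<'E'
from h import *
T=cap('top','topw')
g=cv2.cvtColor(T['color'],cv2.COLOR_RGB2GRAY)
for r in (120,160,190,210,230,250,262,268): print(r,' '.join('%d'%x for x in g[r,425:500:2]))
E
```

```text
position: [480.4, -59.2, 302.7]
orientation: [0.725, 0.689, -0.003, 0.002]
force: [0.8, -11.5, -6.6]
gripper_force: 88.3
120 71 71 72 71 72 72 72 72 74 178 242 243 243 243 243 243 243 243 243 239 114 57 58 58 58 57 55 55 55 55 57 57 56 57 56 56 55 56
160 71 70 70 71 78 107 138 244 255 255 253 244 244 244 244 244 243 244 244 244 195 65 57 55 57 56 55 58 57 56 55 56 57 57 57 55 57 57
190 158 161 153 144 138 133 139 242 255 255 254 244 244 244 243 243 186 59 56 56 57 57 56 57 56 57 56 56 55 54 55 56 56 56 57 56 56 71
210 93 93 94 94 94 98 131 242 255 255 254 244 244 244 245 244 200 63 56 56 56 56 56 57 58 58 57 57 57 57 57 57 57 55 56 57 56 57
230 95 94 93 94 94 96 132 242 255 255 254 246 246 245 245 245 213 72 57 58 57 58 58 57 56 57 57 58 58 57 56 57 57 56 57 56 56 57
250 94 93 94 94 96 102 134 244 255 255 254 247 247 246 246 246 228 83 58 55 56 55 57 56 55 56 56 56 56 56 57 58 57 56 55 55 54 56
262 140 142 141 140 141 140 143 245 255 255 254 247 247 246 246 246 232 143 118 97 89 67 56 56 56 56 57 56 58 57 58 57 56 57 56 56 56 57
268 141 141 140 141 139 141 142 245 255 255 255 248 248 247 247 247 246 246 247 247 246 157 56 55 57 57 58 56 58 56 57 55 57 55 54 53 56 55
```

Force rose to 11 N at the stop and the top view shows the window edge no longer projecting behind the wall, so it is shut. Centre the finger in the ring, lift out, then re-measure the tip.

```bash
M='python3 -m inch'
$M '[[-1,[-0.4,0,0],0],[-1,[-0.4,0,0],0],[-1,[-0.3,0,0],0],[-1,[-0.2,0,0],0],[-1,[0,0,0],0],[-1,[0,0,0],0],[-1,[0,0,0],0],[-1,[0,0,0],0],[-1,[0,0,0],0],[-1,[0,0,-0.4],0]]' | grep -E 'pos|force|ori'
$M '[[-1,[0,0,-0.5],0],[-1,[0,0,-0.5],0],[-1,[0,0,-0.5],0],[-1,[0,0,-0.5],0],[-1,[0,0,-0.5],0],[-1,[0,0,-0.5],0],[-1,[0,0,-0.8],0],[-1,[0,0,-1],0],[-1,[0,0,-1],0],[-1,[0,0,-1],0]]' | grep -E 'pos|force|ori'
$M '[[-1,[2,0,-1],0],[-1,[4,0,0],0],[-1,[4,0,0],0],[-1,[4,0,0],0],[-1,[4,0,0],0],[-1,[0,0,0],0],[-1,[0,0,0],0],[-1,[0,0,0],0],[-1,[0,0,0],0],[-1,[0,0,0],0]]' | grep -E 'pos|force|ori'
cat > m.py <<'E'
from h import *
import sys
s=ctrl.get_state();P=s['position'];r=R.from_quat(s['orientation']);d=-r.apply([1,0,0])
exp=P+d*189+np.array([0,0,17.3])
for n in('side','top'):
  c=cap(n,'m_'+n);h=cv2.cvtColor(c['color'],cv2.COLOR_RGB2HSV)
  m=cv2.inRange(h,(0,130,50),(9,255,255))|cv2.inRange(h,(171,130,50),(180,255,255))
  e=proj(c,exp-[0,0,105]);print(n,'expect tip px',np.round(e,1),'bend',np.round(proj(c,exp),1))
  k,l,st,ce=cv2.connectedComponentsWithStats(m)
  for i in range(1,k):
    if st[i,4]>3 and np.hypot(*(ce[i]-e))<40: print(n,np.round(ce[i],1),st[i,4],np.round(onz(c,*ce[i],exp[2]-105),1),'exp',np.round(exp,1))
E
python3 m.py
```

```text
position: [479.5, -68.9, 307.1]
orientation: [0.725, 0.689, -0.0, -0.001]
force: [0.3, 0.8, -1.1]
gripper_force: 89.1
position: [480.0, -69.1, 377.0]
orientation: [0.725, 0.689, 0.0, 0.0]
force: [0.7, 0.4, -1.6]
gripper_force: 89.1
position: [489.1, 109.5, 386.0]
orientation: [0.725, 0.688, 0.0, 0.0]
force: [-0.4, 0.0, -1.9]
gripper_force: 89.0
side expect tip px [333.9 241.2] bend [338.6 215.1]
side [336.6 240.8] 36 [481.7 -84.9 298.3] exp [479.2 -79.3 403.3]
top expect tip px [335.2 248.2] bend [342.3 244. ]
top [334.9 248.8] 8 [477.7 -78.5 298.3] exp [479.2 -79.3 403.3]
```

```bash
cat > col.py <<'E'
from h import *
def find(z=18,verbose=True):
  out={}
  for n in('top','side'):
    c=cap(n,'col_'+n);h=cv2.cvtColor(c['color'],cv2.COLOR_RGB2HSV)
    for nm,lo,hi in(('red',(0,150,90),(8,255,255)),('blue',(100,150,60),(125,255,255)),('yel',(22,150,90),(32,255,255))):
      m=cv2.morphologyEx(cv2.inRange(h,lo,hi),cv2.MORPH_CLOSE,np.ones((3,3)));k,l,st,ce=cv2.connectedComponentsWithStats(m)
      for i in range(1,k):
        if st[i,4]>60:
          q=cv2.moments(cv2.convexHull(cv2.findNonZero((l==i).astype(np.uint8))));P=onz(c,q['m10']/q['m00'],q['m01']/q['m00'],z)
          if 250<P[0]<760 and -340<P[1]<240 and 120<q['m00']<520: print(nm,n,np.round(P[:2],1),'area',q['m00'])
find()
E
python3 col.py; python3 w.py 493 -72 140
```

```text
red top [ 487.9 -258.6] area 236.5
blue top [ 558.3 -260.2] area 209.5
yel top [ 625.8 -266.2] area 157.0
red side [ 484.5 -261.3] area 379.5
blue side [ 552.4 -262.6] area 321.5
yel side [655.9 127.3] area 174.0
yel side [ 627.3 -271.2] area 226.5
pos [489.1 109.9 385.8] ang 87.0 z [ 0.  0. -1.] q6 0.25 t 22.2 g 0.244 F [-0.6  0.3 -1.9]
cm [-18.14   1.33  24.58] yaw
```

```bash
M='python3 -m inch'
$M '[[-1,[0,0,3],0],[-1,[0,0,4],0],[-1,[0,0,4],0],[-1,[0,0,4],0],[-1,[0,0,4],0],[-1,[0,0,1.3],0],[-1,[0,0,0],0],[-1,[-2,0.3,0],0],[-1,[-3.5,0.4,0],0],[-1,[-3.5,0.4,0],0]]' | grep -E 'pos|^force|ori'
$M '[[-1,[-3.5,0.4,0],0],[-1,[-3.5,0,0],0],[-1,[-2,0,0],0],[-1,[0,0,0],0],[-1,[0,0,2],0],[-1,[0,0,2],0],[-1,[0,0,1],0],[-1,[0,0,0],0],[-1,[0,0,0],0],[-1,[0,0,0],0]]' | grep -E 'pos|^force|ori'
python3 w.py 495 -70 99; python3 m.py
```

```text
position: [496.9, 19.7, 184.6]
orientation: [0.724, 0.69, 0.001, 0.001]
force: [-0.1, -0.2, -1.0]
position: [496.1, -69.7, 134.0]
orientation: [0.725, 0.689, 0.001, 0.001]
force: [-0.3, 0.3, -1.9]
pos [496.1 -69.7 134. ] ang 87.1 z [ 0.003 -0.    -1.   ] q6 -0.11 t 23.9 g 0.24 F [-0.3  0.3 -1.9]
cm [-0.04 -0.11  3.5 ] yaw 
side expect tip px [391.7 303.6] bend [399.7 286.1]
side [390.6 309.2] 351 [ 470.1 -258.2   46.3] exp [ 486.6 -258.4  151.3]
top expect tip px [378.  254.8] bend [387.3 252. ]
top [376.8 247.7] 30 [ 509.6 -255.1   46.3] exp [ 486.6 -258.4  151.3]
top [378.8 259.4] 80 [ 471.7 -260.8   46.3] exp [ 486.6 -258.4  151.3]
```

```bash
M='python3 -m inch'
$M '[[-1,[0,-0.1,0.4],0],[-1,[0,0,0.4],0],[-1,[0,0,0.4],0],[-1,[0,0,0.4],0],[-1,[0,0,0.4],0],[-1,[0,0,0],0],[-1,[0,0,0],0],[-1,[0,0,0],0],[-1,[0,0,0],0],[-1,[0,0,0],0]]' | grep -E 'pos|^force|ori'
$M '[[-1,[0,0,0.4],0],[-1,[0,0,0.4],0],[-1,[0,0,0.4],0],[-1,[0,0,0.2],0],[-1,[0,0,0],0],[-1,[0,0,0],0],[-1,[0,0,0],0],[-1,[0,0,0],0],[-1,[0,0,0],0],[-1,[0,0,0],0]]' | grep -E 'pos|^force|ori'
$M '[[-1,[0,-0.5,0],0],[-1,[0,-0.7,0],0],[-1,[0,-0.8,0],0],[-1,[0,-1,0],0],[-1,[0,-1,0],0],[-1,[0,0,0],0],[-1,[0,0,0],0],[-1,[0,0,0],0],[-1,[0,0,0],0],[-1,[0,0,0],0]]' | grep -E 'pos|^force|ori'
python3 col.py
```

```text
position: [494.1, -69.8, 112.9]
orientation: [0.725, 0.689, 0.0, 0.0]
force: [-0.4, -0.0, -1.3]
position: [494.0, -69.8, 98.8]
orientation: [0.725, 0.689, 0.0, 0.0]
force: [-0.3, 0.3, -2.4]
position: [454.3, -67.8, 98.7]
orientation: [0.725, 0.689, 0.0, 0.0]
force: [-0.3, -0.0, -1.8]
blue top [ 558.5 -260.2] area 207.5
yel top [ 626.8 -265.8] area 168.0
red side [ 446.3 -259.8] area 383.5
blue side [ 552.2 -262.4] area 319.0
yel side [ 621.2 -272.1] area 300.0
```

```bash
M='python3 -m inch'
$M '[[-1,[0,-0.7,0],0],[-1,[0,-1,0],0],[-1,[0,-1.2,0],0],[-1,[0,-1.2,0],0],[-1,[0,-1.2,0],0],[-1,[0,-1.2,0],0],[-1,[0,-0.6,0],0],[-1,[0.7,0,0],0],[-1,[1.2,0,0],0],[-1,[1.5,0,0],0]]' | grep -E 'pos|^force|ori'
$M '[[-1,[1.5,0,0],0],[-1,[1.5,0,0],0],[-1,[1.5,0,0],0],[-1,[1.5,0,0],0],[-1,[1.5,0,0],0],[-1,[1.5,0,0],0],[-1,[0.8,0,0],0],[-1,[0.4,0,0],0],[-1,[0,0,0],0],[-1,[0,0,0],0]]' | grep -E 'pos|^force|ori'
$M '[[-1,[0,0,-0.7],0],[-1,[0,0,-1],0],[-1,[0,0,-1.5],0],[-1,[0,0,-2],0],[-1,[0,0,-3],0],[-1,[0,0,0],0],[-1,[0,0,0],0],[-1,[0,0,0],0],[-1,[0,0,0],0],[-1,[0,0,0],0]]' | grep -E 'pos|^force|ori'
python3 col.py;python3 w.py 565 -70.5 183
```

```text
position: [384.9, -30.0, 98.8]
orientation: [0.725, 0.688, 0.0, 0.0]
force: [-0.2, 0.5, -2.4]
position: [389.8, 71.6, 98.6]
orientation: [0.725, 0.689, -0.0, -0.0]
force: [0.1, -0.4, -2.3]
position: [389.0, 71.4, 179.6]
orientation: [0.725, 0.689, -0.001, -0.001]
force: [0.8, 0.3, -2.4]
blue top [ 558.5 -260.3] area 207.0
yel top [ 626.8 -265.8] area 168.0
red side [ 379.9 -130.3] area 432.5
blue side [ 552.4 -262.6] area 322.5
yel side [ 613.3 -282.5] area 418.0
pos [389.4  71.5 179.9] ang 87.1 z [-0.002 -0.    -1.   ] q6 0.2 t 29.1 g 0.242 F [ 0.3 -0.5 -1.6]
cm [-13.3   18.26  -0.34] yaw
```

```bash
M='python3 -m inch'
$M '[[-1,[0,2,-1],0],[-1,[0,3.5,-1],0],[-1,[0,3.5,0],0],[-1,[0,3.5,0],0],[-1,[0,3.5,0],0],[-1,[0,2.26,0],0],[-1,[-2,0,0],0],[-1,[-3,0,0],0],[-1,[-3,0,0],0],[-1,[-3,0,0],0]]' | grep -E 'pos|^force|ori'
$M '[[-1,[-2.4,0,0],0],[-1,[0,0,0],0],[-1,[0,0,2],0],[-1,[0,0,2],0],[-1,[0,0,2],0],[-1,[0,0,0.5],0],[-1,[0,0,0],0],[-1,[0,0,0],0],[-1,[0,0,0],0],[-1,[0,0,0],0]]' | grep -E 'pos|^force|ori'
python3 w.py 565 -71 99; python3 col.py
```

```text
position: [566.5, -48.3, 199.5]
orientation: [0.724, 0.689, -0.001, -0.001]
force: [0.5, 0.5, -2.3]
position: [566.4, -71.3, 137.0]
orientation: [0.725, 0.689, 0.001, 0.001]
force: [0.3, 0.2, -2.1]
pos [566.4 -71.3 137. ] ang 87.1 z [ 0.003 -0.    -1.   ] q6 -0.1 t 30.8 g 0.244 F [ 0.3  0.2 -2.1]
cm [ 0.03 -0.16  3.8 ] yaw 
yel top [ 625.4 -270.6] area 127.5
red side [ 379.2 -130.4] area 424.0
blue side [ 552.  -262.4] area 316.0
yel side [ 610.6 -282.8] area 431.0
```

```bash
M='python3 -m inch'
$M '[[-1,[0,-0.15,0.4],0],[-1,[0,0,0.4],0],[-1,[0,0,0.4],0],[-1,[0,0,0.4],0],[-1,[0,0,0.4],0],[-1,[0,0,0.4],0],[-1,[0,0,0],0],[-1,[0,0,0],0],[-1,[0,0,0],0],[-1,[0,0,0],0]]' | grep -E 'pos|^force|ori'
$M '[[-1,[0,0,0.4],0],[-1,[0,0,0.4],0],[-1,[0,0,0.4],0],[-1,[0,0,0.2],0],[-1,[0,0,0],0],[-1,[0,0,0],0],[-1,[0,0,0],0],[-1,[0,-0.4,0],0],[-1,[0,-0.8,0],0],[-1,[0,-0.8,0],0]]' | grep -E 'pos|^force|ori'
$M '[[-1,[0,-1,0],0],[-1,[0,-1,0],0],[-1,[0,-1,0],0],[-1,[0,-1,0],0],[-1,[0,-1,0],0],[-1,[0,-1,0],0],[-1,[0,-1,0],0],[-1,[0,0,0],0],[-1,[0,0,0],0],[-1,[0,0,0],0]]' | grep -E 'pos|^force|ori'
python3 col.py;  python3 w.py
```

```text
position: [564.2, -71.4, 111.9]
orientation: [0.725, 0.689, 0.0, 0.0]
force: [0.9, 0.6, -2.3]
position: [543.9, -70.3, 97.9]
orientation: [0.725, 0.689, 0.0, 0.001]
force: [1.4, 0.1, -2.4]
position: [474.2, -66.7, 97.7]
orientation: [0.725, 0.689, 0.0, -0.0]
force: [1.0, 0.9, -2.9]
yel top [ 626.8 -265.8] area 168.0
red side [ 379.2 -130.4] area 424.0
blue side [ 466.7 -260.5] area 362.0
yel side [ 621.2 -272.1] area 300.0
pos [474.5 -66.8  97.6] ang 87.1 z [ 0.  0. -1.] q6 -0.11 t 33.5 g 0.244 F [-0.4  1.1 -1.8]
```

```bash
M='python3 -m inch'
$M '[[-1,[0,-0.7,0],0],[-1,[0,-1,0],0],[-1,[0,-1.2,0],0],[-1,[0,-1.2,0],0],[-1,[0,-1.2,0],0],[-1,[0,-1.2,0],0],[-1,[0,-1.2,0],0],[-1,[0,-1,0],0],[-1,[0,-0.5,0],0],[-1,[0.6,0,0],0]]' | grep -E 'pos|^force|ori'
$M '[[-1,[1,0,0],0],[-1,[1,0,0],0],[-1,[0.8,0,0],0],[-1,[0.4,0,0],0],[-1,[0,0,0],0],[-1,[0,0,0],0],[-1,[0,0,-1],0],[-1,[0,0,-2],0],[-1,[0,0,-3.5],0],[-1,[0,0,-3.5],0]]' | grep -E 'pos|^force|ori'
python3 col.py;  python3 w.py 634.5 -77 199
```

```text
position: [381.0, -56.4, 97.7]
orientation: [0.725, 0.689, -0.0, -0.0]
force: [1.0, -0.2, -2.5]
position: [383.0, -24.2, 198.1]
orientation: [0.725, 0.689, -0.001, -0.001]
force: [1.1, -0.1, -1.9]
yel top [ 626.8 -265.8] area 168.0
red side [ 379.2 -130.4] area 423.5
blue side [ 375.4 -225.2] area 416.5
yel side [ 622.4 -271.8] area 274.5
pos [387.8 -24.7 202.5] ang 87.1 z [ 0.012 -0.001 -1.   ] q6 -0.04 t 35.3 g 0.241 F [ 1.3  0.3 -2. ]
cm [-3.96 24.9   0.64] yaw
```

```bash
M='python3 -m inch'
$M '[[-1,[0,2,0],0],[-1,[0,3.5,0],0],[-1,[0,3.5,0],0],[-1,[0,3.5,0],0],[-1,[0,3.5,0],0],[-1,[0,3.5,0],0],[-1,[0,3,0],0],[-1,[0,2.1,0],0],[-1,[-2,0,0],0],[-1,[-1.84,0,0],0]]' | grep -E 'pos|^force|ori'
$M '[[-1,[0,0,0],0],[-1,[0,0,2],0],[-1,[0,0,2],0],[-1,[0,0,2],0],[-1,[0,0,0.5],0],[-1,[0,0,0],0],[-1,[0,0,0],0],[-1,[0,0,0],0],[-1,[0,0,0],0],[-1,[0,0,0],0]]' | grep -E 'pos|^force|ori'
python3 w.py 632 -75.5 99; python3 col.py
```

```text
position: [628.5, -75.1, 195.0]
orientation: [0.724, 0.689, -0.001, -0.001]
force: [-0.4, -1.0, -2.1]
position: [628.5, -74.9, 133.9]
orientation: [0.725, 0.689, 0.001, 0.001]
force: [-0.6, -0.7, -2.0]
pos [628.5 -74.9 133.9] ang 87.1 z [ 0.002 -0.    -1.   ] q6 -0.09 t 37.0 g 0.241 F [-0.6 -0.7 -2. ]
cm [-0.04  0.34  3.49] yaw 
red side [ 379.2 -130.4] area 424.0
blue side [ 375.4 -225.2] area 416.0
yel side [ 610.6 -282.1] area 431.5
```

```bash
M='python3 -m inch'
$M '[[-1,[0,0.34,0.4],0],[-1,[0,0,0.4],0],[-1,[0,0,0.4],0],[-1,[0,0,0.4],0],[-1,[0,0,0.4],0],[-1,[0,0,0.2],0],[-1,[0,0,0],0],[-1,[0,0,0],0],[-1,[0,0,0],0],[-1,[0,0,0],0]]' | grep -E 'pos|^force|ori'
$M '[[-1,[0,0,0.4],0],[-1,[0,0,0.4],0],[-1,[0,0,0.4],0],[-1,[0,0,0.2],0],[-1,[0,0,0],0],[-1,[0,0,0],0],[-1,[0,0,0],0],[-1,[0,-0.4,0],0],[-1,[0,-0.8,0],0],[-1,[0,-0.8,0],0]]' | grep -E 'pos|^force|ori'
$M '[[-1,[0,-1,0],0],[-1,[0,-1,0],0],[-1,[0,-1,0],0],[-1,[0,-1,0],0],[-1,[0,-1,0],0],[-1,[0,-1,0],0],[-1,[0,-1,0],0],[-1,[0,-1,0],0],[-1,[0,0,0],0],[-1,[0,0,0],0]]' | grep -E 'pos|^force|ori'
python3 col.py;  python3 w.py
```

```text
position: [631.5, -75.1, 111.0]
orientation: [0.725, 0.689, 0.0, 0.0]
force: [-0.5, -0.5, -2.2]
position: [611.2, -74.1, 96.9]
orientation: [0.725, 0.689, 0.0, 0.001]
force: [1.8, -0.5, -1.8]
position: [530.4, -69.9, 96.6]
orientation: [0.725, 0.689, -0.0, -0.001]
force: [-0.0, -0.3, -1.8]
red side [ 379.2 -130.4] area 424.0
blue side [ 375.6 -225.3] area 413.5
yel side [ 524.6 -265.3] area 266.5
pos [531.5 -70.1  96.6] ang 87.1 z [-0.  0. -1.] q6 -0.1 t 39.6 g 0.24 F [-1.1  0.6 -2.5]
```

```bash
M='python3 -m inch'
$M '[[-1,[0,-0.7,0],0],[-1,[0,-1.2,0],0],[-1,[0,-1.2,0],0],[-1,[0,-1.2,0],0],[-1,[0,-1.2,0],0],[-1,[0,-1.2,0],0],[-1,[0,-1.2,0],0],[-1,[0,-1,0],0],[-1,[0,-1,0],0],[-1,[0,-1,0],0]]' | grep -E 'pos|^force|ori'
$M '[[-1,[0,-1,0],0],[-1,[0,-1,0],0],[-1,[-0.2,-1,0],0],[-1,[-0.6,-1,0],0],[-1,[-0.8,-1,0],0],[-1,[-0.8,-0.6,0],0],[-1,[0,0,0],0],[-1,[0,0,-1],0],[-1,[0,0,-2],0],[-1,[0,0,-3.5],0]]' | grep -E 'pos|^force|ori'
$M '[[-1,[2,0,-4],0],[-1,[4,0,-4],0],[-1,[4,0,-4],0],[-1,[4,0,0],0],[-1,[4,0,0],0],[-1,[4,0,0],0],[-1,[4,0,0],0],[-1,[0,0,0],0],[-1,[0,0,0],0],[-1,[0,0,0],0]]' | grep -E 'pos|^force|ori'
python3 col.py;  python3 w.py 494 312.8 323 185.2
```

```text
position: [422.3, -64.6, 96.8]
orientation: [0.725, 0.689, 0.0, 0.0]
force: [0.4, 1.2, -1.8]
position: [362.5, -85.1, 159.8]
orientation: [0.725, 0.688, -0.002, -0.004]
force: [-0.2, 0.5, -2.9]
position: [376.9, 151.2, 257.4]
orientation: [0.725, 0.689, -0.001, -0.0]
force: [0.2, -0.4, -2.2]
red top [ 380.9 -126.8] area 270.0
blue top [ 359.3 -213.8] area 237.5
red side [ 379.2 -130.4] area 423.5
blue side [ 356.3 -217. ] area 405.0
yel side [653.  131.8] area 233.0
yel side [ 361.3 -280.3] area 366.5
pos [377.2 150.4 257.6] ang 87.0 z [-0.001 -0.001 -1.   ] q6 0.4 t 42.2 g 0.242 F [ 0.8 -0.4 -1.6]
cm [16.83 10.8  -6.56] yaw -98.2
```

```bash
M='python3 -m inch'
$M '[[-1,[0,0,-3.5],0],[-1,[0,0,-3],0],[-1,[2.8,1.8,0],0],[-1,[2.8,1.8,0],0],[-1,[2.8,1.8,0],0],[-1,[2.8,1.8,0],0],[-1,[2.8,1.8,0],0],[-1,[2.8,1.8,0],0],[-1,[0,0,0],-7],[-1,[0,0,0],-7]]' | grep -E 'pos|^force|ori'
$M '[[-1,[0,0,0],-7],[-1,[0,0,0],-7],[-1,[0,0,0],-7],[-1,[0,0,0],-7],[-1,[0,0,0],-7],[-1,[0,0,0],-7],[-1,[0,0,0],-7],[-1,[0,0,0],-7],[-1,[0,0,0],-7],[-1,[0,0,0],-7]]' | grep -E 'pos|^force|ori'
$M '[[-1,[0,0,0],-7],[-1,[0,0,0],-7],[-1,[0,0,0],0],[-1,[0,0,0],0],[-1,[0,0,0],0],[-1,[0,0,0],0],[-1,[0,0,0],0],[-1,[0,0,0],0],[-1,[0,0,0],0],[-1,[0,0,0],0]]' | grep -E 'pos|^force|ori'
python3 w.py 493.6 313.2 180 185.2; python3 m.py
```

```text
position: [495.4, 313.3, 321.4]
orientation: [0.634, 0.773, -0.001, -0.0]
force: [-0.5, -0.7, -1.7]
position: [494.5, 311.7, 322.7]
orientation: [0.076, 0.997, -0.0, -0.0]
force: [-1.1, -0.3, -2.0]
position: [493.8, 313.9, 322.9]
orientation: [-0.044, 0.999, 0.0, -0.0]
force: [-0.6, -0.0, -2.9]
pos [493.8 313.9 322.9] ang -174.9 z [-0.  0. -1.] q6 -1.11 t 44.8 g 0.24 F [-0.6 -0.  -2.9]
cm [ 0.02 -0.07 14.29] yaw -360.1
side expect tip px [198.  155.7] bend [193.  128.7]
side [198.7 153.5] 29 [689.7 331.8 235.2] exp [682.  330.7 340.2]
top expect tip px [187.9 175. ] bend [179.6 163.8]
top [187.3 174.1] 15 [684.4 332.6 235.2] exp [682.  330.7 340.2]
```

```bash
M='python3 -m inch'
$M '[[-1,[0,0,3],0],[-1,[0,0,4],0],[-1,[0,0,4],0],[-1,[0,0,3],0],[-1,[0,0,2],0],[-1,[0,0,0.8],0],[-1,[0,0,0],0],[-1,[0,0,0],0],[-1,[0,0,0],0],[-1,[0,0,0],0]]' | grep -E 'pos|^force|ori'
$M '[[-1,[0,0,0.4],0],[-1,[0,0,0.4],0],[-1,[0,0,0.4],0],[-1,[0,0,0.4],0],[-1,[0,0,0.4],0],[-1,[0,0,0],0],[-1,[0,0,0],0],[-1,[0,0,0],0],[-1,[0,0,0],0],[-1,[0,0,0],0]]' | grep -E 'pos|^force|ori'
python3 w.py 493.8 313.5 123 185.2
```

```text
position: [494.8, 314.5, 156.9]
orientation: [-0.045, 0.999, 0.001, 0.002]
force: [0.7, 0.6, -1.2]
position: [493.9, 314.0, 135.1]
orientation: [-0.045, 0.999, 0.0, 0.0]
force: [0.3, -0.1, -1.9]
pos [493.9 314.  135.1] ang -174.9 z [ 0.  0. -1.] q6 -1.11 t 46.5 g 0.239 F [ 0.3 -0.1 -1.9]
cm [ 0.02 -0.05  1.21] yaw -360.1
```

```bash
M='python3 -m inch'
$M '[[-1,[0,0,0.3],0],[-1,[0,0,0.3],0],[-1,[0,0,0.3],0],[-1,[0,0,0.2],0],[-1,[0,0,0],0],[-1,[0,0,0],0],[-1,[0,0,0],0],[-1,[0,0,0],0],[-1,[0,0,0],0],[-1,[0,0,0],0]]' | grep -E 'pos|^force|ori'
$M '[[-1,[0,0,0.1],0],[-1,[0,0,0.1],0],[-1,[0,0,0.1],0],[-1,[0,0,0],0],[-1,[0,0,0],0],[-1,[0,0,0],0],[-1,[0,0,0],0],[-1,[0,0,0],0],[-1,[0,0,0],0],[-1,[0,0,0],0]]' | grep -E 'pos|^force|ori'
```

```text
position: [493.8, 313.9, 124.0]
orientation: [-0.045, 0.999, 0.0, 0.0]
force: [0.5, 0.0, -2.1]
position: [494.0, 314.0, 123.1]
orientation: [-0.045, 0.999, 0.0, 0.001]
force: [-4.0, -1.1, 9.4]
```

```bash
M='python3 -m inch'
$M '[[0,[0,0,0],0],[1,[0,0,0],0],[1,[0,0,0],0],[1,[0,0,0],0],[1,[0,0,0],0],[1,[0,0,0],0],[1,[0,0,-0.5],0],[1,[0,0,-1],0],[1,[0,0,-2],0],[1,[0,0,-3],0]]' 40 | grep -E 'pos|^force|wid'
$M '[[1,[0,0,-4],0],[1,[0,0,-4],0],[1,[0,-3,0],6],[1,[0,0,0],7],[1,[0,0,0],7],[1,[0,0,0],7],[1,[0,0,0],7],[1,[0,0,0],7],[1,[0,0,0],7],[1,[0,0,0],7]]' | grep -E 'pos|^force|wid'
$M '[[1,[0,0,0],7],[1,[0,0,0],7],[1,[0,0,0],7],[1,[0,0,0],7],[1,[0,0,0],7],[1,[0,0,0],7],[1,[0,0,0],1],[1,[-3,0,0],0],[1,[-4,0,0],0],[1,[-4,0,0],0]]' | grep -E 'pos|^force|wid'
python3 w.py 358 -215 120 87; python3 m.py; python3 col.py
python3 - <<'E'
from h import *
T=cap('top','t9');S=cap('side','s9')
h=cv2.cvtColor(T['color'],cv2.COLOR_RGB2HSV);m=cv2.inRange(h[180:300,180:215],(12,60,150),(30,255,255));k=cv2.findNonZero(m)+np.array([180,180]);r=cv2.minAreaRect(k);print('handle',r)
b=np.array(k[:,0]);print(b.min(0),b.max(0)); print('ends',onz(T,b[b[:,1]>=b[:,1].max()-1].mean(0)[0],b[:,1].max()+.5,151),onz(T,b[b[:,1]<=b[:,1].min()+1].mean(0)[0],b[:,1].min()-.5,151))
print('expected px orig',)
o=cv2.imread('pics/top0.png')[:,:,::-1];h=cv2.cvtColor(np.ascontiguousarray(o),cv2.COLOR_RGB2HSV);m=cv2.inRange(h[180:300,180:215],(12,60,150),(30,255,255));k=cv2.findNonZero(m)+np.array([180,180]);print('orig',cv2.minAreaRect(k),k[:,0].min(0),k[:,0].max(0))
E
```

```text
position: [492.6, 313.1, 185.1]
force: [-0.3, 0.4, 0.6]
grip_width: 1.001
position: [496.5, 284.0, 267.1]
force: [-0.1, 0.5, 0.4]
grip_width: 1.001
position: [490.7, 173.6, 266.3]
force: [0.7, -0.2, -0.5]
grip_width: 0.998
pos [490.7 173.6 266.3] ang 87.4 z [ 0.001  0.    -1.   ] q6 0.36 t 50.7 g 0.998 F [ 0.7 -0.2 -0.5]
cm [-39.42 -11.51  14.62] yaw 0.4
side expect tip px [304.2 259.3] bend [306.2 237. ]
top expect tip px [306.5 250.5] bend [310.1 246.9]
red top [ 381.  -126.8] area 269.5
blue top [ 359.5 -213.9] area 235.0
yel top [ 361.5 -276.9] area 265.5
red side [ 379.2 -130.4] area 424.0
blue side [ 356.2 -216.9] area 406.0
yel side [653.7 132.7] area 222.0
yel side [ 361.2 -280.3] area 368.0
handle ((194.84716796875, 253.4849090576172), (69.32581329345703, 9.55618953704834), 87.51044464111328)
[190 219] [200 288]
ends [364.96076754 302.51294871 151.        ] [570.39021605 332.54554744 151.        ]
expected px orig
orig ((194.4068145751953, 251.50160217285156), (73.10814666748047, 10.354443550109863), 89.02897644042969) [189 215] [200 288]
```

```bash
M='python3 -m inch'
$M '[[1,[-3.9,-1.15,0],0],[1,[-3.9,-1.15,0],0],[1,[-3.9,-1.15,0],0],[1,[-3.9,-1.15,0],0],[1,[-3.9,-1.15,0],0],[1,[-3.9,-1.15,0],0],[1,[-3.9,-1.15,0],0],[1,[-3.9,-1.15,0],0],[1,[-3.9,-1.15,0],0],[1,[-3.9,-1.15,0],0]]' | grep -E 'pos'
$M '[[1,[-0.4,0,0],0],[1,[0,0,4],0],[1,[0,0,4],0],[1,[0,0,4],0],[1,[0,0,4],0],[1,[0,0,3],0],[1,[0,0,0],0],[1,[0,0,0],0],[1,[0,0,0],0],[1,[0,0,0],0]]' | grep -E 'pos|^force'
python3 w.py 358 -215.4 0 87; python3 col.py
```

```text
position: [356.4, -210.5, 266.3]
position: [358.2, -214.2, 77.9]
force: [0.3, -0.4, 0.8]
pos [ 358.2 -214.2   77.9] ang 87.2 z [ 0.004 -0.002 -1.   ] q6 -0.52 t 52.6 g 1.001 F [ 0.3 -0.4  0.8]
cm [-0.1  -0.04  7.79] yaw 0.2
red top [ 381.2 -127.1] area 267.5
blue top [ 366.5 -204.3] area 122.5
blue side [ 356.2 -205.2] area 204.5
yel side [ 310.7 -275.8] area 379.5
```

```bash
M='python3 -m inch'
$M '[[1,[-0.1,0,2],0],[1,[0,0,2],0],[1,[0,0,1.5],0],[1,[0,0,1],0],[1,[0,0,0.8],0],[1,[0,0,0.4],0],[1,[0,0,0],0],[-1,[0,0,0],0],[-1,[0,0,0],0],[-1,[0,0,0],0]]' 40 | grep -E 'pos|^force|wid'
$M '[[-1,[0,0,0],0],[-1,[0,0,0],0],[-1,[0,0,0],0],[-1,[0,0,0],0],[-1,[0,0,-1],0],[-1,[0,0,-3],0],[-1,[0,0,-4],0],[-1,[0,0,-4],0],[-1,[0,0,0],0],[-1,[0,0,0],0]]' | grep -E 'pos|^force|wid|grip'
python3 w.py 482 100 120 87; python3 col.py
```

```text
position: [357.0, -215.0, -0.0]
force: [-0.7, 0.5, 11.3]
grip_width: 0.647
position: [357.3, -215.3, 121.1]
force: [-0.6, 0.3, -2.5]
grip_width: 0.649
gripper_force: 43.6
pos [ 357.3 -215.3  121.1] ang 87.1 z [ 0.005 -0.003 -1.   ] q6 -0.52 t 54.4 g 0.649 F [-0.6  0.3 -2.5]
cm [32.12 10.86  0.07] yaw 0.1
red top [ 381.5 -127.3] area 271.0
yel side [ 310.7 -276.2] area 376.5
```

```bash
M='python3 -m inch'
$M '[[-1,[3.9,1.05,0],0],[-1,[3.9,1.05,0],0],[-1,[3.9,1.05,0],0],[-1,[3.9,1.05,0],0],[-1,[3.9,1.05,0],0],[-1,[3.9,1.05,0],0],[-1,[3.9,1.05,0],0],[-1,[3.9,1.05,0],0],[-1,[3.9,1.05,0],0],[-1,[3.9,1.05,0],0]]' | grep -E 'pos'
$M '[[-1,[0.6,0,0],0],[-1,[0,0,0],0],[-1,[0,0,3],0],[-1,[0,0,3],0],[-1,[0,0,2.5],0],[-1,[0,0,1.5],0],[-1,[0,0,0.8],0],[-1,[0,0,0.4],0],[-1,[0,0,0],0],[-1,[0,0,0],0]]' | grep -E 'pos|^force'
python3 w.py 482 175 8 87
```

```text
position: [479.3, 171.4, 116.5]
position: [481.2, 175.1, 7.2]
force: [0.8, 0.1, -2.3]
pos [481.2 175.1   7.2] ang 87.1 z [ 0.001  0.    -1.   ] q6 0.38 t 56.2 g 0.645 F [ 0.8  0.1 -2.3]
cm [-0.01  0.08 -0.08] yaw 0.1
```

```bash
M='python3 -m inch'
$M '[[0.6,[0,0,0],0],[0.6,[0,0,0],0],[0.6,[0,0,0],0],[0.6,[0,0,-0.5],0],[0.6,[0,0,-2],0],[0.6,[0,0,-3],0],[0.6,[0,0,-4],0],[0.6,[0,0,-3],0],[1,[-3.8,-1.07,0],0],[1,[-3.8,-1.07,0],0]]' | grep -E 'pos|^force|wid'
$M '[[1,[-3.8,-1.07,0],0],[1,[-3.8,-1.07,0],0],[1,[-3.8,-1.07,0],0],[1,[-3.8,-1.07,0],0],[1,[-3.8,-1.07,0],0],[1,[-3.8,-1.07,0],0],[1,[-0.4,0,0],0],[1,[0,0,3],0],[1,[0,0,1.5],0],[1,[0,0,0],0]]' | grep -E 'pos|^force|wid'
python3 w.py 379.8 -128.6 2 87; python3 col.py
```

```text
position: [457.7, 101.5, 134.8]
force: [-0.2, -0.2, 0.2]
grip_width: 0.998
position: [377.9, -127.0, 85.1]
force: [-1.4, 0.1, -0.1]
grip_width: 1.002
pos [ 377.9 -127.    85.1] ang 87.1 z [-0.005  0.002 -1.   ] q6 -0.3 t 57.9 g 1.002 F [-1.4  0.1 -0.1]
cm [-0.16  0.24  8.31] yaw 0.1
blue top [481.8 177.4] area 137.5
red side [ 376.1 -130.9] area 379.0
yel side [ 310.8 -276.1] area 376.0
```

```bash
M='python3 -m inch'
$M '[[1,[-0.16,0.2,2],0],[1,[0,0,2],0],[1,[0,0,2],0],[1,[0,0,1.2],0],[1,[0,0,0.7],0],[1,[0,0,0.4],0],[1,[0,0,0],0],[-1,[0,0,0],0],[-1,[0,0,0],0],[-1,[0,0,0],0]]' | grep -E 'pos|^force|wid'
$M '[[-1,[0,0,0],0],[-1,[0,0,0],0],[-1,[0,0,0],0],[-1,[0,0,0],0],[-1,[0,0,-1],0],[-1,[0,0,-3],0],[-1,[0,0,-4],0],[-1,[0,0,-4],0],[-1,[0,0,0],0],[-1,[0,0,0],0]]' | grep -E 'pos|^force|wid|grip'
python3 w.py 482 98 120 87; python3 col.py
```

```text
position: [383.3, -129.5, 5.2]
force: [-3.1, 2.0, 16.4]
grip_width: 0.649
position: [384.1, -130.0, 126.7]
force: [0.4, 0.8, -2.1]
grip_width: 0.644
gripper_force: 43.2
pos [ 384.1 -130.   126.7] ang 87.1 z [ 0.008 -0.003 -1.   ] q6 -0.3 t 59.6 g 0.644 F [ 0.4  0.8 -2.1]
cm [23.26  8.63  0.68] yaw 0.1
blue top [481.8 177.4] area 137.5
yel side [ 310.7 -276.1] area 376.5
```

```bash
M='python3 -m inch'
$M '[[-1,[3.3,1.23,0],0],[-1,[3.3,1.23,0],0],[-1,[3.3,1.23,0],0],[-1,[3.3,1.23,0],0],[-1,[3.3,1.23,0],0],[-1,[3.3,1.23,0],0],[-1,[3.3,1.23,0],0],[-1,[0,0,0],0],[-1,[0,0,3],0],[-1,[0,0,3],0]]' | grep -E 'pos'
$M '[[-1,[0,0,2.5],0],[-1,[0,0,1.5],0],[-1,[0,0,1],0],[-1,[0,0,0.4],0],[-1,[0,0,0],0],[0.6,[0,0,0],0],[0.6,[0,0,0],0],[0.6,[0,0,0],0],[0.6,[0,0,-0.5],0],[0.6,[0,0,-2],0]]' | grep -E 'pos|^force'
$M '[[0.6,[0,0,-3],0],[0.6,[0,0,-4],0],[1,[0,0,-4],0],[1,[-3.8,0,0],0],[1,[-3.8,0,0],0],[1,[-3.8,0,0],0],[1,[-3.8,0,0],0],[1,[0,0,0],0],[1,[0,0,0],0],[1,[0,0,0],0]]' | grep -E 'pos|^force'
python3 col.py; python3 w.py 310 -276 120 87
```

```text
position: [479.9, 97.7, 62.8]
position: [477.2, 96.5, 32.8]
force: [-0.3, -0.4, 0.1]
position: [471.7, -54.7, 144.8]
force: [-0.7, 0.8, 0.7]
red top [476.8  98.3] area 182.5
yel top [ 306.8 -271.3] area 222.5
yel side [ 310.8 -276.1] area 376.0
pos [471.8 -53.8 144.8] ang 87.2 z [-0.  0. -1.] q6 -0.09 t 62.3 g 0.999 F [ 0.2 -0.4 -0.5]
cm [-22.99 -15.06   2.47] yaw 0.2
```

```bash
M='python3 -m inch'
$M '[[1,[-3.26,-2.12,0],0],[1,[-3.26,-2.12,0],0],[1,[-3.26,-2.12,0],0],[1,[-3.26,-2.12,0],0],[1,[-3.26,-2.12,0],0],[1,[-3.26,-2.12,0],0],[1,[-3.3,-2.12,0],0],[1,[0,0,3],0],[1,[0,0,3],0],[1,[0,0,0],0]]' | grep -E 'pos|^force|wid'
$M '[[1,[0,0,0],0],[1,[0,0,0],0],[1,[0,0,0],0],[1,[0,0,0],0],[1,[0,0,0],0],[1,[0,0,0],0],[1,[0,0,0],0],[1,[0,0,0],0],[1,[0,0,0],0],[1,[0,0,0],0]]' | grep -E 'pos|^force|wid'
python3 col.py; python3 w.py 311.5 -274.5 5 87
```

```text
position: [309.5, -272.9, 81.2]
force: [-1.0, 0.7, -1.3]
grip_width: 0.999
position: [312.0, -275.6, 84.9]
force: [1.3, 0.3, 0.2]
grip_width: 0.999
red top [476.6 100.1] area 150.0
yel top [ 308.9 -274.6] area 236.5
yel side [ 308.1 -264.4] area 163.5
pos [ 312.  -275.6   84.8] ang 87.1 z [-0.  0. -1.] q6 -0.7 t 64.1 g 1.0 F [ 0.5 -0.   0.3]
cm [ 0.1  -0.05  7.98] yaw 0.1
```

```bash
M='python3 -m inch'
$M '[[1,[0.1,-0.1,2],0],[1,[0,0,2],0],[1,[0,0,2],0],[1,[0,0,1.2],0],[1,[0,0,0.7],0],[1,[0,0,0],0],[1,[0,0,0],0],[-1,[0,0,0],0],[-1,[0,0,0],0],[-1,[0,0,0],0]]' | grep -E 'pos|^force|wid'
$M '[[-1,[0,0,0],0],[-1,[0,0,0],0],[-1,[0,0,0],0],[-1,[0,0,0],0],[-1,[0,0,-1],0],[-1,[0,0,-3],0],[-1,[0,0,-4],0],[-1,[0,0,-4],0],[-1,[0,0,0],0],[-1,[0,0,0],0]]' | grep -E 'pos|^force|wid|grip'
python3 w.py 477 22 120 87; python3 col.py
```

```text
position: [311.5, -275.0, 7.0]
force: [-1.6, 2.7, 14.9]
grip_width: 0.648
position: [312.1, -275.5, 128.1]
force: [-0.2, 1.0, -2.5]
grip_width: 0.645
gripper_force: 43.6
pos [ 312.1 -275.5  128.1] ang 87.1 z [ 0.005 -0.004 -1.   ] q6 -0.7 t 65.8 g 0.645 F [-0.2  1.  -2.5]
cm [30.55 14.96  0.76] yaw 0.1
red top [476.5 100. ] area 155.5
blue top [481.7 177.3] area 137.0
```

```bash
M='python3 -m inch'
$M '[[-1,[3.4,1.66,0],0],[-1,[3.4,1.66,0],0],[-1,[3.4,1.66,0],0],[-1,[3.4,1.66,0],0],[-1,[3.4,1.66,0],0],[-1,[3.4,1.66,0],0],[-1,[3.4,1.66,0],0],[-1,[3.4,1.66,0],0],[-1,[3.35,1.68,0],0],[-1,[0,0,0],0]]' | grep -E 'pos'
$M '[[-1,[0,0,3],0],[-1,[0,0,3],0],[-1,[0,0,2.5],0],[-1,[0,0,1.5],0],[-1,[0,0,1],0],[-1,[0,0,0.5],0],[-1,[0,0,0],0],[0.6,[0,0,0],0],[0.6,[0,0,0],0],[0.6,[0,0,0],0]]' | grep -E 'pos|^force'
$M '[[0.6,[0,0,-0.5],0],[0.6,[0,0,-2],0],[0.6,[0,0,-3],0],[0.6,[0,0,-4],0],[1,[0,0,-4],0],[1,[0,-4,0],0],[1,[0,-4,0],0],[1,[0,-4,0],0],[1,[-3,0,0],0],[1,[-3,0,0],0]]' | grep -E 'pos|^force'
$M '[[1,[-4,0,-2],0],[1,[-4,0,-2],0],[1,[0,0,0],0],[1,[0,0,0],0],[1,[0,0,0],0],[1,[0,0,0],0],[1,[0,0,0],0],[1,[0,0,0],0],[1,[0,0,0],0],[1,[0,0,0],0]]' | grep -E 'pos|^force'
cat > fin.py <<'E'
from h import *
T=cap('top','t10');S=cap('side','s10')
h=cv2.cvtColor(T['color'],cv2.COLOR_RGB2HSV);m=cv2.inRange(h[180:300,180:215],(12,60,150),(30,255,255));k=cv2.findNonZero(m)+np.array([180,180]);print('handle',cv2.minAreaRect(k),k[:,0].min(0),k[:,0].max(0))
for c in(T,S):
  h=cv2.cvtColor(c['color'],cv2.COLOR_RGB2HSV);m=cv2.inRange(h,(0,130,50),(9,255,255))|cv2.inRange(h,(171,130,50),(180,255,255))
  k,l,st,ce=cv2.connectedComponentsWithStats(m);print([(np.round(ce[i],1),st[i,4]) for i in range(1,k) if st[i,4]>3])
g=cv2.cvtColor(T['color'],cv2.COLOR_RGB2GRAY)
for r in(190,230,250):print(r,g[r,445:470])
o=cv2.imread('pics/top0.png')[:,:,::-1];h=cv2.cvtColor(np.ascontiguousarray(o),cv2.COLOR_RGB2HSV);m=cv2.inRange(h,(0,130,50),(9,255,255))|cv2.inRange(h,(171,130,50),(180,255,255))
k,l,st,ce=cv2.connectedComponentsWithStats(m);print('orig',[(np.round(ce[i],1),st[i,4]) for i in range(1,k) if st[i,4]>3])
E
python3 fin.py; python3 col.py; python3 w.py
```

```text
position: [478.4, 27.9, 124.0]
position: [475.1, 22.8, 10.0]
force: [-0.0, 0.1, 0.8]
position: [350.5, -30.1, 145.9]
force: [0.9, -0.3, 1.0]
position: [349.3, -104.7, 182.9]
force: [0.5, -0.9, -0.6]
handle ((194.8677520751953, 251.50387573242188), (73.2036361694336, 10.348465919494629), 88.31531524658203) [189 215] [201 288]
[(array([175.2,  91.9]), np.int32(55)), (array([127.3,  78.5]), np.int32(6)), (array([145.5, 101.2]), np.int32(65)), (array([199.5, 191. ]), np.int32(10)), (array([257.7, 210. ]), np.int32(52)), (array([267.7, 255.1]), np.int32(119))]
[(array([207.2, 197.1]), np.int32(20)), (array([264.3, 225.7]), np.int32(54))]
190 [254 249 247 247 247 247 246 247 246 246 245 240 193 101  59  58  59  60
  59  59  60  58  59  59  58]
230 [254 251 248 248 248 248 248 248 248 248 247 244 219 141  76  61  60  61
  59  59  59  60  60  59  60]
250 [255 251 249 249 249 249 248 248 248 248 248 247 233 165  86  60  60  59
  57  61  60  58  59  59  58]
orig [(array([176.6,  93.1]), np.int32(61)), (array([127.3,  79. ]), np.int32(7)), (array([146.1, 101.8]), np.int32(67)), (array([261.6, 192. ]), np.int32(91)), (array([199.5, 190.5]), np.int32(10)), (array([375.9, 254.8]), np.int32(237))]
red top [476.9  99.5] area 151.0
blue top [481.8 177.4] area 137.5
blue side [481.6 174.4] area 272.0
yel side [655.1 134.3] area 201.5
pos [ 349.3 -105.1  183.1] ang 87.1 z [-0.  0. -1.] q6 -0.27 t 69.4 g 0.999 F [-0.7  0.6  0.9]
```

```bash
M='python3 -m inch'
$M '[[1,[-4,0,-2],0],[1,[-4,0,-2],0],[1,[-4,0,0],0],[1,[-4,0,0],0],[1,[0,0,0],0],[1,[0,0,0],0],[1,[0,0,0],0],[1,[0,0,0],0],[1,[0,0,0],0],[1,[0,0,0],0]]' | grep -E 'pos|^force'
python3 - <<'E'
from h import *
for n in('top','side'):
  c=cap(n,'f_'+n);h=cv2.cvtColor(c['color'],cv2.COLOR_RGB2HSV)
  u,v=np.round(proj(c,(475,22,31))).astype(int);print(n,u,v,h[v,u-10:u+11].tolist())
  m=cv2.inRange(h,(15,90,90),(35,255,255));k,l,st,ce=cv2.connectedComponentsWithStats(m)
  for i in range(1,k):
    P=onz(c,*ce[i],20)
    if st[i,4]>20 and np.hypot(P[0]-475,P[1]-22)<120: print(np.round(P,1),st[i])
E
python3 col.py
```

```text
position: [341.6, -258.5, 220.4]
force: [-0.4, 0.6, 0.6]
top 291 256 [[27, 100, 240], [30, 127, 254], [30, 123, 255], [30, 116, 255], [30, 95, 255], [30, 47, 254], [24, 19, 252], [20, 12, 251], [20, 12, 251], [17, 14, 249], [18, 24, 236], [17, 43, 206], [24, 104, 216], [29, 143, 251], [30, 132, 255], [30, 120, 255], [30, 111, 255], [30, 101, 254], [27, 83, 234], [18, 46, 193], [13, 35, 180]]
[471.3  27.4  20. ] [281 250  18  16 166]
side 288 285 [[34, 46, 234], [34, 46, 234], [34, 46, 235], [34, 44, 236], [34, 43, 236], [34, 44, 237], [34, 43, 237], [34, 42, 238], [34, 42, 238], [34, 42, 239], [33, 39, 239], [34, 40, 240], [34, 39, 240], [34, 38, 240], [33, 39, 240], [33, 38, 240], [34, 39, 240], [33, 38, 240], [33, 39, 240], [33, 39, 240], [33, 38, 240]]
red top [476.5 100. ] area 155.5
blue top [481.8 177.4] area 137.5
red side [481.2  98.4] area 240.5
```

```bash
python3 -c "
from rig import ctrl
print(ctrl.hand_in())"
```

```text
the job is handed in; nothing more can be done
None
```

The job is handed in at about 70 s of the 210 s allowed: fan switched off first, then the window pulled shut with the hook in its ring, all three collars in the tray, and the pole back in its stand, all confirmed in the camera images; the judge's result was not shown.

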